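Lock off the bag sealer's supply

TASK

Lock the bag sealer off at the grey lock-off box: swing the red isolator handle all the way from the red ON mark to its stop at the green OFF mark, then push the yellow hasp slide along until its hole lines up with the hole in the handle's tail, then press the blue plunger fully home through both holes. Finally roll the two black thumbwheels to the code 3-2: the face with three dots straight up on the left wheel, the face with two dots straight up on the right wheel. Leave everything else on the table where it is.

Things in the scene. Friction and masses are not known exactly. Their poses are not given: they have to be found in the camera images.
- lock_box: Grey lock-off box, 200 (x) x 400 (y) x 50 mm high, screwed to the table; it does not move. Origin at the centre of its underside; its x points away from its front edge, y to its left, z up. Box offsets below are in this frame. From left to right it carries the isolator (handle, hasp slide, plunger) and the two thumbwheels.
- handle (a joint): Isolator handle, turning about an upright axis at handle_pivot: 0 = ON (grip pointing to the box's left, at the red mark), 1.40 rad = OFF, a hard stop (grip pointing to the front edge, at the green mark); growing = counter-clockwise seen from above. Stays where it is left; turning takes about 2 N at the grip.
- handle_pivot (a point): The handle's axis, at box (0, 70) mm, 6 mm above the box's top. The lever's top is 17 mm above this point.
- handle_grip (a point): Centre of the free part of the handle's red upright grip, a round post 22 mm in diameter, 75 mm from the pivot; this point is 41 mm above the box's top, 18 mm below the top of the post and 18 mm above the lever that carries the post.
- handle_hole (a point): Centre of the 14 mm hasp hole in the handle's steel tail, 55 mm from the pivot on the side away from the grip, at the tail's top face, 17 mm above the box's top. At OFF it lies right under the plunger.
- hasp (a joint): Yellow hasp slide, running along the box's y under the handle's tail: 0 = fully out to the left, growing to the right (box -y), end stop at 0.065 m. Its hole is lined up with the hole of the handle at OFF when this reads 0.045 m; there is no stop there and it can be pushed past. Takes about 1.5 N and stays where it is left.
- hasp_grip (a point): Centre of the hasp slide's upright yellow tab, 28 mm along the box's x, 14 mm along y, its top 15 mm above this point; this point is 31 mm above the box's top. It stands 75 mm to the left of the hasp's hole.
- hasp_hole (a point): Centre of the 14 mm hole in the hasp slide's 4 mm plate, at its top face, 10 mm above the box's top.
- plunger (a joint): Blue lock plunger on a steel bridge: 0 = up, 0.016 m = pressed home, with its 7 mm pin through both holes. Takes about 3 N plus a little damping and stays where it is left. If the holes are out of line, the pin comes up against the plates and does not go home.
- plunger_top (a point): Top of the plunger's round blue cap, 26 mm in diameter, at box (55, 70) mm; 60 mm above the box's top when up, 44 mm when home. The bridge beneath it is 36 mm wide in y, reaches 16 mm to the front and 40 mm to the back of the plunger, and its top is 30 mm above the box's top.
- wheel_left (a joint): Left thumbwheel, a black drum 64 mm in diameter, 24 mm wide, on a level axle along the box's y; six faces of 1 to 6 white dots, parted by steel ribs. Face n is straight up at (n - 1) x 1.047 rad: three dots at 2.094. Grows when its top is rolled away from the front edge (box +x); stops at -0.4 and 5.6. Stays where it is left; takes about 1 N at the rim.
- wheel_left_axle (a point): Centre of the left wheel, at box (0, -50) mm, 6 mm above the box's top (rim 38 mm above). Low axle blocks reach 19.5 mm to either side, 11 mm above the box's top. Pinched by its flat sides (left and right) near the rim and carried in an arc about the axle, the wheel follows nearly fully if the gripper leans along with it, only partly if the gripper stays upright.
- wheel_right (a joint): Right thumbwheel, like the left one: two dots straight up at 1.047 rad.
- wheel_right_axle (a point): Centre of the right wheel, at box (0, -140) mm, 90 mm to the right of the left wheel, 6 mm above the box's top.
- marker_red: Bystander: white felt marker with red cap, 137 mm long, lying behind the box; leave alone.
- box_cutter: Bystander: yellow box cutter, 173 mm long, lying to the right of the box; leave alone.
- date_stamp: Bystander: red and black self-inking stamp, 87 mm high, behind the box; leave alone.
- tape_roll: Bystander: roll of amber tape, 101 mm across and 48 mm high, to the left of the box; leave alone.

How it is judged:
On the way, in this order (a step that is already met when the one before it is completed fails the run):
1. the handle is swung to its stop at OFF (value of joint handle above 1.34 rad), for 0.2 s.
2. the hasp slide's hole is lined up with the handle's hole (value of joint handle above 1.34 rad and horizontal distance between hasp_hole and handle_hole below 0.004 m), for 0.2 s.
3. the plunger is pressed home through both holes (all of step 2 and value of joint plunger above 0.0145 m), for 0.2 s.
4. both wheels show the code (all of step 3 and value of joint wheel_left between 1.894 and 2.294 rad and value of joint wheel_right between 0.847 and 1.247 rad), for 0.2 s.
At the end, for the whole second after the job is handed in: The handle stands at OFF within 0.06 rad of its stop, the hasp's hole is within 4 mm of the handle's hole (in plan), the plunger is down to within 1.5 mm of home, the left wheel has three dots up and the right wheel two dots up, each within 0.2 rad (11 degrees), with the wheels at rest (all of step 4 and velocity of joint each of handle, wheel_left, wheel_right below 0.05 rad/s and velocity of joint each of wheel_left, wheel_right above -0.05 rad/s); the robot touches nothing.
It fails at once if the marker red is pushed more than 20 mm (distance of marker_red from where it was at the start of the episode above 0.02 m).
It fails at once if the box cutter is pushed more than 20 mm (distance of box_cutter from where it was at the start of the episode above 0.02 m).
It fails at once if the date stamp is pushed more than 20 mm (distance of date_stamp from where it was at the start of the episode above 0.02 m).
It fails at once if the tape roll is pushed more than 20 mm (distance of tape_roll from where it was at the start of the episode above 0.02 m).
It also fails if it takes over 72 s, if anything falls off the work surface, if the arm or the gripper's body presses on something with over 40 N, if the wrist force passes 120 N, or if a joint passes its speed limit or range.

ROBOT

A 7-joint arm with a two-finger parallel gripper is mounted at the origin on a cart in front of the work surface, level with it; the furniture and walls round the work are solid. World frame = base frame: x ahead of the robot, y to its left, z up, the work surface at z = 0. Lengths are in m, angles in rad, forces in N, time in s.
With the tool pointing down it reaches from about 0.425 to 0.875 m from the base axis. Payload 8.4 kg.
Tool frame: the origin (TCP) lies midway between the tips of the shut fingers; the grasp point (between the pads) lies arm.grasp_offset behind it (arm.grasp_offset is the distance from the TCP to the grasp point, in m); x points along the fingers, z is the direction in which the jaws open and shut, and the axes are right-handed (so a half turn about x gives the same grasp; the last joint's range is limited). The gripper opens to 87 mm and grips with 3 to 60 N. Pads are 19 mm wide; open, the fingers measure 117 mm over their backs; the gripper's body (75 mm by 190 mm) begins 51 mm behind the grasp point.
Start: joints at [-1.208, 0.333, 0.04, 1.465, -0.013, 1.343, -0.059], TCP at [0.29, 0.582, 0.188] pointing down, gripper open.
Joint ranges: [-2.58, 2.58], [-0.38, 2.09], [-1.3, 1.39], [0.25, 2.4], [-1.5, 4.64], [0.08, 2.09], [-2.65, 2.65]. Speed limits (rad/s): [2.22, 2.22, 2.79, 2.79, 3.14, 3.14, 3.14].

INTERFACE

Orientations are given as a 3x3 rotation matrix whose columns are the frame's x, y, z axes.
In Python, from station import arm, get_image, camera_info, nets gives the robot as it stands. The module is installed in compiled form; this text tells all that it offers.
- The arm moves only by the tool drive_tool, never from a script. Its argument "rows" is a list of rows, each an object of numbers: "jaw": the opening in per cent of the stroke, from 0 (shut) to 100 (fully open); "x", "y", "z": the shift along the tool's x, y, z in units of 60 mm (1.0 is 60 mm); "spin": the turn about the tool's x in units of 5 degrees (1.0 is 5 degrees). In form: [{"jaw": .., "x": .., "y": .., "z": .., "spin": ..}, ...]. A call has 1 to 12 rows; each row is the pose to reach, as a shift and turn from the pose commanded when the call began, along the tool's axes at that moment; what a row does not reach only later rows make up. A row lasts 1/8 s, in which the tool goes at most 62.5 mm and 10.7 degrees, less where a joint would pass 70% of its speed; a pose out of reach is approached as far as the arm can. A call with a gripper value outside its range is refused whole. The fingers move at their own pace and stop on an object; "force" is the grip in N (left out, the last holds). Time passes only in rows, so rows that repeat a pose let the fingers close. It gives the time, the measured TCP pose, the force and the opening at its end, in the units of the state.
- arm.get_state(): the state, without advancing time (a new reading comes with each control period).
- get_image(name): name is "side" or "top"; returns (picture, depth): 420x560x3 uint8, red, green, blue; 420x560 float32, m along the optical axis (not along the pixel's ray), 0 where there is no reading.
- camera_info(name): a dict with "fx", "fy", "cx", "cy" (pixels), "dist" ([k1, k2, p1, p2, k3] as OpenCV has them; the pictures are not rectified), "xyz" and "orientation" of the camera in the world. Camera axes: x right, y up, looking along -z (the intrinsics and any distortion apply to the point x, -y, -z); pixel columns grow to the right and rows downward; lengths in m; the calibration is good to about 2 mm. A picture is of the moment at which its call begins. camera_info takes no time and is no camera call.
- arm.close_job(): hands the job in, once; it reports no verdict.
Trained networks look in the newest picture that a camera, given by its name, has taken for a name from the list of things; names that differ only in an ending like _2 or _b are one class to them, and where a whole thing is asked for, a point or a joint stands for the part that bears it (a point fixed in the world has none). Each returns a list of dicts, best first, with "confidence" (0 to 1); they miss things now and then, are a little off and sometimes report something else, mostly with a low value. They report only what shows in the picture. A call takes as long as a camera call.
- nets.masks_of(camera, name): "region" (420x560 bool, what is visible of it) and "rect" ([centre column, centre row, width, height] in pixels, round what is visible of it).
- nets.place_of(camera, name): "xy" ([column, row] in pixels: a listed point, or the origin of a listed thing).
The state is a dict: "time_s": time; "q": joint angles; "joint_velocities": joint speeds; "joint_efforts": joint torques, N m; "tool_pos": TCP position; "tool_rot": TCP orientation; "contact_force": force on the tool from outside, world axes, zero at the start; "torque": the same for the moment, N m; "grip_width": opening from 0.0 (shut) to 1.0 (fully open).
Only numpy, scipy, OpenCV 4.12 (cv2) and the standard library are available. Lean on these libraries where they do the work, as an engineer would, in place of code of your own. Each camera call takes 0.05 s, during which the arm holds its last target.

## Working session

There is one attempt and no reset: what is moved stays moved. The work goes in short steps, Python scripts to look and compute and a tool call to move; the robot and the scene stay as the last step left them, time stands still between calls to the robot, and variables do not carry over. Pictures are saved under pics/ and viewed, and the job is handed in when it is done.

Besides the shell and the picture viewer there is one more tool, called after "Emit:" as a command line: name --argument value ..., lists and objects as JSON in quotes. drive_tool: Moves the arm, as the interface text tells. Its arguments: {"type":"object","properties":{"rows":{"type":"array","items":{"type":"object","properties":{"jaw":{"type":"number"},"x":{"type":"number"},"y":{"type":"number"},"z":{"type":"number"},"spin":{"type":"number"}}}},"force":{"type":"number"}},"required":["rows"]}

```bash
mkdir -p pics; ls
cat > h.py <<'E'
import numpy as np, cv2
from station import arm, get_image, camera_info, nets
def save(cam,fn):
    im,d=get_image(cam); cv2.imwrite('pics/'+fn,im[:,:,::-1]); return im,d
def px2w(cam,xy,depth=None,z=None):
    c=camera_info(cam); K=np.array([[c['fx'],0,c['cx']],[0,c['fy'],c['cy']],[0,0,1]])
    u=cv2.undistortPoints(np.array([[xy]],float),K,np.array(c['dist'],float))[0,0]
    ray=np.array([u[0],-u[1],-1.0]); R=np.array(c['orientation']); p=np.array(c['xyz'])
    w=R@ray
    t=depth if depth is not None else (z-p[2])/w[2]
    return p+t*w
def w2px(cam,P):
    c=camera_info(cam); K=np.array([[c['fx'],0,c['cx']],[0,c['fy'],c['cy']],[0,0,1]])
    R=np.array(c['orientation']); q=R.T@(np.array(P,float)-c['xyz']); q=np.array([q[0],-q[1],-q[2]])
    return cv2.projectPoints(q.reshape(1,1,3),np.zeros(3),np.zeros(3),K,np.array(c['dist'],float))[0][0,0]
E
python3 - <<'E'
from h import *
np.set_printoptions(precision=4,suppress=True)
s=arm.get_state(); print(s['time_s'],s['tool_pos'],s['tool_rot'],s['contact_force'],s['grip_width'],arm.grasp_offset)
for c in('side','top'):
    save(c,c+'0.png'); i=camera_info(c); print(c,i)
    for n in ['handle_pivot','handle_grip','handle_hole','hasp_grip','hasp_hole','plunger_top','wheel_left_axle','wheel_right_axle','lock_box']:
        r=nets.place_of(c,n); print(n,[(np.round(a['xy'],1),round(a['confidence'],2)) for a in r[:2]])
print(arm.get_state()['time_s'])
E
```

```text
pics
0.0 [0.2894 0.5814 0.1867] [[-0.0007 -0.8952  0.4456]
 [-0.0015  0.4456  0.8952]
 [-1.     -0.0001 -0.0016]] [-0.9007  0.3468 -0.2932] 0.9978994679067121 0.0187
side {'fx': 516.8359621657388, 'fy': 516.8359621657388, 'cx': 290.6702997653397, 'cy': 217.94386101612332, 'dist': array([-0.1932,  0.    ,  0.    ,  0.    ,  0.    ]), 'xyz': array([0.5347, 1.5335, 1.214 ]), 'orientation': array([[-0.9989,  0.0327, -0.0334],
       [-0.0463, -0.5907,  0.8056],
       [ 0.0066,  0.8062,  0.5916]])}
handle_pivot [(array([302.5, 241. ]), 0.89), (array([290. , 227.4]), 0.28)]
handle_grip [(array([307.1, 244.3]), 0.6), (array([300.7, 229.6]), 0.43)]
handle_hole [(array([298.9, 226.9]), 0.56), (array([302.1, 237.4]), 0.45)]
hasp_grip [(array([291.3, 254.6]), 0.68)]
hasp_hole [(array([289.1, 246.7]), 0.51)]
plunger_top [(array([287.3, 230.8]), 0.52), (array([301.1, 242.8]), 0.28)]
wheel_left_axle [(array([300.6, 220.6]), 0.86), (array([241.8, 239.7]), 0.67)]
wheel_right_axle [(array([295.4, 206.6]), 0.71), (array([331.1, 181.7]), 0.56)]
lock_box [(array([291.9, 246. ]), 0.65), (array([304.4, 239.5]), 0.63)]
top {'fx': 382.11542616895787, 'fy': 382.11542616895787, 'cx': 279.0546371550903, 'cy': 207.57969600675315, 'dist': array([-0.0347,  0.    ,  0.    ,  0.    ,  0.    ]), 'xyz': array([ 0.5167, -0.0034,  1.1229]), 'orientation': array([[ 0.0285,  0.9964, -0.0798],
       [-0.9994,  0.0269, -0.0214],
       [-0.0191,  0.0804,  0.9966]])}
handle_pivot [(array([256.3, 227. ]), 0.92)]
handle_grip [(array([225.9, 234.5]), 0.61)]
handle_hole [(array([274.2, 220.8]), 0.66)]
hasp_grip [(array([210. , 212.9]), 0.74)]
hasp_hole [(array([240.7, 207.5]), 0.96)]
plunger_top [(array([250.2, 202.9]), 0.46)]
wheel_left_axle [(array([293.6, 220.1]), 0.81)]
wheel_right_axle [(array([332.5, 215.5]), 0.81)]
lock_box [(array([278.3, 220.5]), 0.63)]
1.0
```

View pics/top0.png

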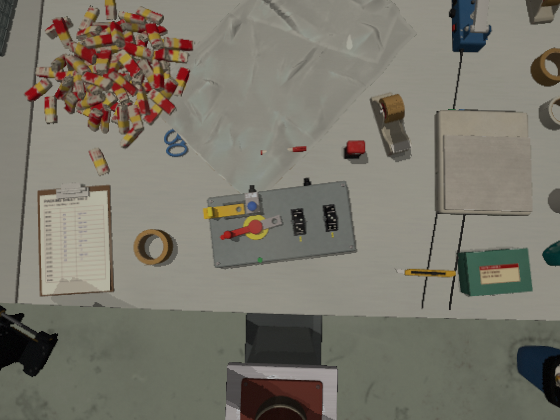

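View pics/side0.png

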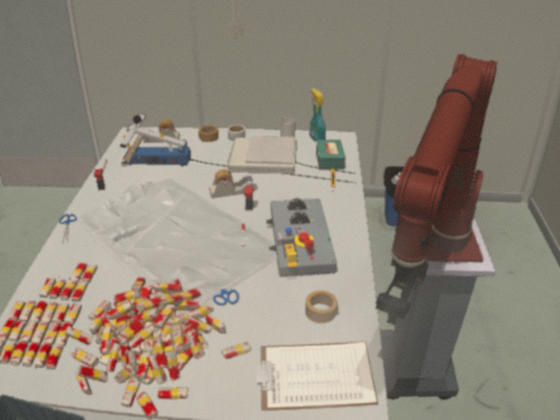

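```bash
cat > loc.py <<'E'
from h import *
np.set_printoptions(precision=4,suppress=True)
def cloud(cam,d):
    c=camera_info(cam); K=np.array([[c['fx'],0,c['cx']],[0,c['fy'],c['cy']],[0,0,1]])
    v,u=np.mgrid[0:420,0:560]; uv=np.stack([u,v],-1).reshape(-1,1,2).astype(float)
    n=cv2.undistortPoints(uv,K,np.array(c['dist'],float)).reshape(-1,2)
    ray=np.c_[n[:,0],-n[:,1],-np.ones(len(n))]
    P=np.array(c['xyz'])+(ray*d.reshape(-1,1))@np.array(c['orientation']).T
    return P.reshape(420,560,3)
E
python3 - <<'E'
from loc import *
im,d=get_image('top'); P=cloud('top',d); np.save('P0.npy',P); cv2.imwrite('pics/big.png',cv2.resize(im[160:290,190:380,::-1],None,fx=4,fy=4,interpolation=cv2.INTER_CUBIC))
print('table z',np.median(P[240:260,375:395,2]))
sub=np.zeros((420,560),bool); sub[170:280,195:370]=1
top=sub&(abs(P[...,2]-.05)<.006); 
reg=sub&(P[...,2]>.03)
print(top.sum(),np.median(P[top][:,2]))
k=cv2.morphologyEx(reg.astype(np.uint8),cv2.MORPH_OPEN,np.ones((13,13)))
cnt=max(cv2.findContours(k,cv2.RETR_EXTERNAL,cv2.CHAIN_APPROX_NONE)[0],key=cv2.contourArea)
# use rays to z=.05
pts=np.array([px2w('top',p[0],z=.05)[:2] for p in cnt]).astype(np.float32)
r=cv2.minAreaRect(pts*1000); print(r, cv2.boxPoints(r))
th=np.array(r[2])
for n,z in [('handle_pivot',.056),('handle_grip',.091),('handle_hole',.067),('hasp_grip',.081),('hasp_hole',.06),('wheel_left_axle',.056),('wheel_right_axle',.056),('plunger_top',.11),('lock_box',0)]:
    print(n,px2w('top',nets.place_of('top',n)[0]['xy'],z=z)[:2])
E
```

```text
table z -0.0009127631417015225
7994 0.04949440634553848
((557.468994140625, 16.514984130859375), (199.45977783203125, 398.0909118652344), 8.742762565612793) [[ 428.6432  198.0889]
 [ 489.1525 -195.3765]
 [ 686.2947 -165.0589]
 [ 625.7855  228.4065]]
handle_pivot [0.5389 0.0863]
handle_grip [0.5193 0.1589]
handle_hole [0.5602 0.0302]
hasp_grip [0.5911 0.2011]
hasp_hole [0.5895 0.1339]
wheel_left_axle [ 0.5652 -0.0252]
wheel_right_axle [ 0.5821 -0.1203]
plunger_top [0.5793 0.1972]
lock_box [0.5594 0.0219]
```

View pics/big.png

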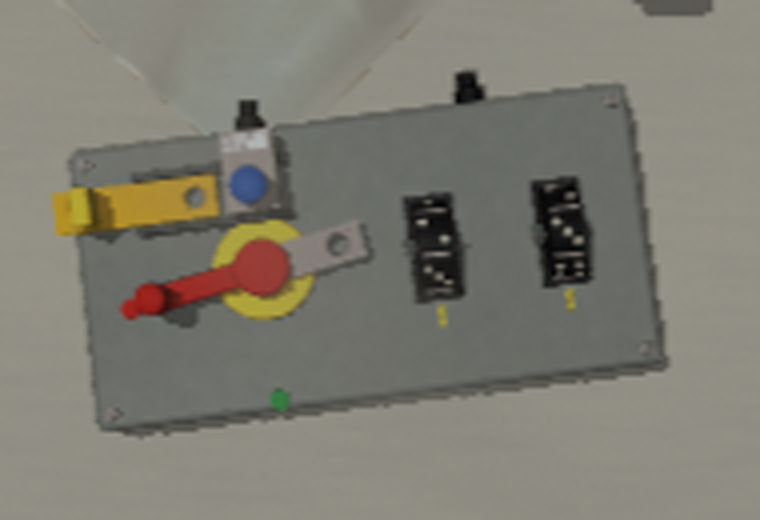

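```bash
cat >> loc.py <<'E'
C=np.array([.5575,.0165]); YAW=np.deg2rad(8.74)
def b2w(x,y,z): # mm box, z above box top mm
    c,s=np.cos(YAW),np.sin(YAW)
    return np.array([C[0]+(c*x-s*y)/1000,C[1]+(s*x+c*y)/1000,.05+z/1000])
E
python3 - <<'E'
from loc import *
for cam,(r0,r1,c0,c1,s) in dict(top=(170,280,195,370,4),side=(185,285,255,355,6)).items():
    im,d=get_image(cam); b=cv2.resize(im[r0:r1,c0:c1,::-1],None,fx=s,fy=s,interpolation=cv2.INTER_CUBIC)
    a=np.deg2rad(9.8)
    for p in [(100,200,0),(100,-200,0),(-100,200,0),(-100,-200,0),(0,70,17),(-75*np.sin(a),70+75*np.cos(a),59),(55*np.sin(a),70-55*np.cos(a),17),(55,70,60),(55,115,10),(55,190,46),(0,-50,38),(0,-140,38)]:
        u=w2px(cam,b2w(*p)); q=((u-[c0,r0]+.5)*s-.5).round().astype(int); cv2.drawMarker(b,tuple(map(int,q)),(255,0,255),cv2.MARKER_CROSS,10,1)
    cv2.imwrite(f'pics/ov_{cam}.png',b)
E
```

```text
(no output)
```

View pics/ov_top.png

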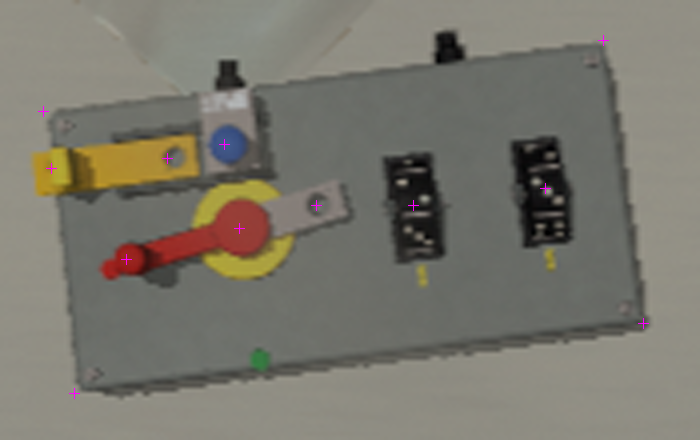

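View pics/ov_side.png

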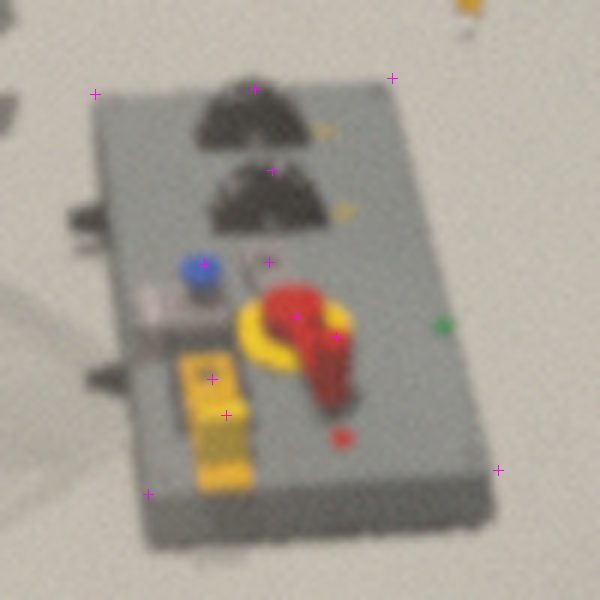

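```bash
cat > fit.py <<'E'
from loc import *
from scipy.optimize import least_squares
im,d=get_image('top'); P=cloud('top',d)
hsv=cv2.cvtColor(im,cv2.COLOR_RGB2HSV)
def blob(m,win,sub=True):
    mm=np.zeros_like(m); r0,r1,c0,c1=win; mm[r0:r1,c0:c1]=m[r0:r1,c0:c1]
    n,l,st,ce=cv2.connectedComponentsWithStats(mm.astype(np.uint8),connectivity=8)
    i=1+np.argmax(st[1:,4]); return ce[i],st[i]
win=(170,280,195,370)
b=blob((hsv[...,0]>100)&(hsv[...,0]<130)&(hsv[...,1]>110),win); print('blue',b, px2w('top',b[0],z=.107))
for nm,w,z in [('L',(200,250,283,312),.07),('R',(195,245,315,348),.07)]:
    b=blob(hsv[...,2]<60,w); print(nm,b)
    m=nets.masks_of('top','wheel_left' if nm=='L' else 'wheel_right')
    for k in m[:2]: print(k['confidence'],k['rect'])
E
python3 fit.py
```

```text
blue (array([251.5   , 205.7143]), array([248, 202,   8,   8,  56], dtype=int32)) [0.6011 0.0922 0.107 ]
L (array([298.3764, 221.4133]), array([291, 208,  15,  28, 271], dtype=int32))
0.72 [299.2, 221.9, 10.5, 23.5]
R (array([330.044 , 217.4359]), array([323, 204,  15,  28, 273], dtype=int32))
0.63 [225.5, 212.4, 40.0, 17.2]
0.56 [329.8, 218.1, 7.5, 17.9]
```

```bash
cat > fit2.py <<'E'
from loc import *
import loc
def cent(y):
    pts=[]
    for t in np.linspace(0,np.pi,40):
        for dy in np.linspace(-12,12,7):
            pts.append(w2px('top',b2w(32*np.cos(t),y+dy,max(0,6+32*np.sin(t)))))
    h=cv2.convexHull(np.array(pts,np.float32)); M=cv2.moments(h); return np.array([M['m10']/M['m00'],M['m01']/M['m00']])
for y,m in((-50,(298.38,221.41)),(-140,(330.04,217.44))): print(cent(y),m)
print(w2px('top',b2w(55,70,58)),(251.5,205.71))
E
python3 fit2.py
```

```text
[297.6616 221.309 ] (298.38, 221.41)
[330.0559 217.2227] (330.04, 217.44)
[250.7797 205.621 ] (251.5, 205.71)
```

```bash
sed -i 's/C=np.array(\[.5575,.0165\])/C=np.array([.5572,.0153])/' loc.py
cat > plan.py <<'E'
from loc import *
def cur():
    s=arm.get_state(); R=np.array(s['tool_rot']); z=R[:,2]; return np.array(s['tool_pos']),np.degrees(np.arctan2(z[1],z[0])),s
def rel(wps):
    p,a,s=cur(); za=np.array([np.cos(np.radians(a)),np.sin(np.radians(a))]); ya=np.array([-za[1],za[0]])
    print('now t=%.2f'%s['time_s'],p,'a=%.1f'%a,'F',np.array(s['contact_force']),'w',round(s['grip_width'],3))
    for x,y,z,aa in wps:
        d=np.array([x,y])-p[:2]; da=(aa-a+180)%360-180
        print('x %.2f y %.2f z %.2f spin %.2f'%(-(z-p[2])/.06,d@ya/.06,d@za/.06,-da/5))
E
python3 - <<'E'
from plan import *
pv=b2w(0,70,0)
def g(t,r=75):
    a=np.pi/2+np.radians(9.8)+YAW+t; return pv[0]+r*np.cos(a)/1000,pv[1]+r*np.sin(a)/1000,np.degrees(a)-90
print(g(0),g(1.4))
x,y,a=g(0); rel([(x,y,.187,a),(x,y,.079,a)])
E
```

```text
(np.float64(0.522715940705192), np.float64(0.15559480599305456), np.float64(18.540000000000006)) (np.float64(0.47243713984684216), np.float64(0.0730726160886496), np.float64(98.75409131831523))
now t=1.75 [0.2896 0.5819 0.1876] a=63.5 F [-0.1824  0.0716 -1.1263] w 1.002
x 0.01 y -6.64 z -4.63 spin 9.00
x 1.81 y -6.64 z -4.63 spin 9.00
```

Emit:
drive_tool --rows '[{"jaw": 55,"x": 0,"y": -0.83,"z": -0.58,"spin": 1.5},{"jaw": 55,"x": 0,"y": -1.66,"z": -1.16,"spin": 3},{"jaw": 55,"x": 0,"y": -2.5,"z": -1.74,"spin": 4.5},{"jaw": 55,"x": 0,"y": -3.32,"z": -2.32,"spin": 6},{"jaw": 55,"x": 0,"y": -4.15,"z": -2.9,"spin": 7.5},{"jaw": 55,"x": 0,"y": -5,"z": -3.48,"spin": 9},{"jaw": 55,"x": 0,"y": -5.8,"z": -4.05,"spin": 9},{"jaw": 55,"x": 0,"y": -6.4,"z": -4.45,"spin": 9},{"jaw": 55,"x": 0,"y": -6.64,"z": -4.63,"spin": 9},{"jaw": 55,"x": 0.1,"y": -6.64,"z": -4.63,"spin": 9}]'

```text
time_s: 3.0
tool_pos: [0.523, 0.1553, 0.1818]
tool_rot: [[0.001, -0.316, 0.949], [0.001, 0.949, 0.316], [-1.0, 0.0, 0.001]]
contact_force: [0.2, 0.3, 0.9]
grip_width: 0.553
```

```bash
cat > g.py <<'E'
from plan import *
pv=b2w(0,70,0)
def g(t,r=75):
    a=np.pi/2+np.radians(9.8)+YAW+t; return pv[0]+r*np.cos(a)/1000,pv[1]+r*np.sin(a)/1000,np.degrees(a)-90
E
python3 - <<'E'
from g import *
x,y,a=g(0); rel([(x,y,.079,a)])
im,d=save('top','t1.png'); cv2.imwrite('pics/t1b.png',cv2.resize(im[150:290,180:380,::-1],None,fx=4,fy=4))
E
```

```text
now t=3.00 [0.523  0.1553 0.1818] a=18.4 F [0.1571 0.3298 0.8562] w 0.553
x 1.71 y 0.01 z -0.00 spin -0.02
```

View pics/t1b.png

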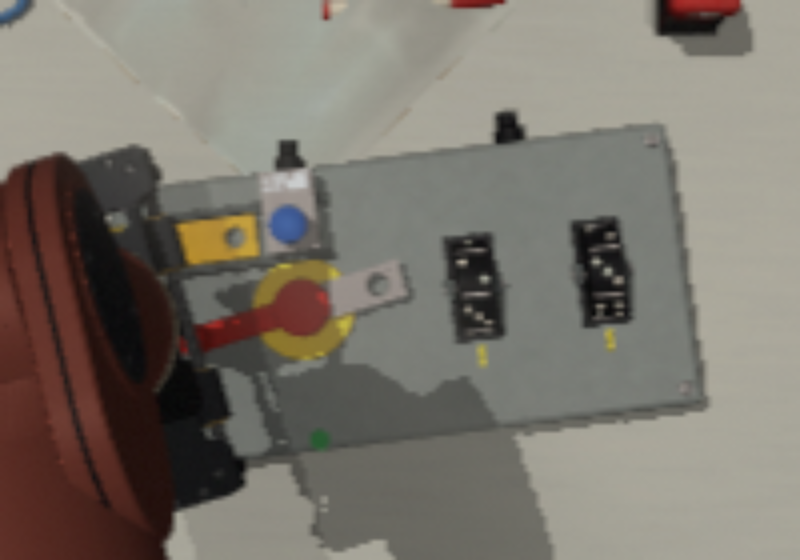

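Emit:
drive_tool --rows '[{"jaw": 55,"x": 0.7,"y": 0,"z": 0,"spin": 0},{"jaw": 55,"x": 1.3,"y": 0,"z": 0,"spin": 0},{"jaw": 55,"x": 1.68,"y": 0,"z": 0,"spin": 0},{"jaw": 33,"x": 1.68,"y": 0,"z": 0,"spin": 0},{"jaw": 33,"x": 1.68,"y": 0,"z": 0,"spin": 0}]'

```text
time_s: 3.68
tool_pos: [0.5226, 0.157, 0.0816]
tool_rot: [[0.001, -0.32, 0.948], [0.001, 0.948, 0.32], [-1.0, 0.0, 0.001]]
contact_force: [0.2, 0.2, 0.3]
grip_width: 0.405
```

Run:
```python
from g import *
w=[]
for t in [.15,.3,.45,.6,.75,.9,1.05,1.2,1.35,1.44]:
    x,y,a=g(t); w.append((x,y,.079,a))
rel(w)
```

```text
now t=3.67 [0.5226 0.157  0.0816] a=18.6 F [0.1841 0.1559 0.3105] w 0.405
x 0.04 y -0.04 z -0.19 spin -1.70
x 0.04 y -0.08 z -0.37 spin -3.42
x 0.04 y -0.15 z -0.55 spin -5.14
x 0.04 y -0.24 z -0.71 spin -6.86
x 0.04 y -0.36 z -0.86 spin -8.58
x 0.04 y -0.49 z -0.99 spin -10.29
x 0.04 y -0.65 z -1.09 spin -12.01
x 0.04 y -0.82 z -1.17 spin -13.73
x 0.04 y -1.00 z -1.23 spin -15.45
x 0.04 y -1.11 z -1.25 spin -16.48
```

Emit:
drive_tool --rows '[{"jaw": 33,"x": 0.04,"y": -0.04,"z": -0.19,"spin": -1.7},{"jaw": 33,"x": 0.04,"y": -0.08,"z": -0.37,"spin": -3.4},{"jaw": 33,"x": 0.04,"y": -0.15,"z": -0.55,"spin": -5.1},{"jaw": 33,"x": 0.04,"y": -0.24,"z": -0.71,"spin": -6.9},{"jaw": 33,"x": 0.04,"y": -0.36,"z": -0.86,"spin": -8.6},{"jaw": 33,"x": 0.04,"y": -0.49,"z": -0.99,"spin": -10.3},{"jaw": 33,"x": 0.04,"y": -0.65,"z": -1.09,"spin": -12},{"jaw": 33,"x": 0.04,"y": -0.82,"z": -1.17,"spin": -13.7},{"jaw": 33,"x": 0.04,"y": -1.0,"z": -1.23,"spin": -15.4},{"jaw": 33,"x": 0.04,"y": -1.11,"z": -1.25,"spin": -16},{"jaw": 33,"x": 0.04,"y": -1.16,"z": -1.26,"spin": -16},{"jaw": 33,"x": 0.04,"y": -1.16,"z": -1.26,"spin": -16}]'

```text
time_s: 5.18
tool_pos: [0.4734, 0.066, 0.0791]
tool_rot: [[0.001, -0.989, -0.147], [0.001, -0.147, 0.989], [-1.0, -0.001, 0.0]]
contact_force: [-0.9, -1.0, -0.0]
grip_width: 0.331
```

Run:
```python
from g import *
x,y,a=g(1.45);rel([(x,y,.079,a)])
im,d=save('top','t2.png'); cv2.imwrite('pics/t2b.png',cv2.resize(im[150:290,180:380,::-1],None,fx=4,fy=4))
im,d=save('side','s2.png'); cv2.imwrite('pics/s2b.png',cv2.resize(im[170:290,230:370,::-1],None,fx=5,fy=5))
```

```text
now t=5.17 [0.4734 0.066  0.0791] a=98.5 F [-0.8525 -1.0247 -0.0306] w 0.331
x 0.00 y -0.00 z 0.06 spin -0.63
```

View pics/t2b.png

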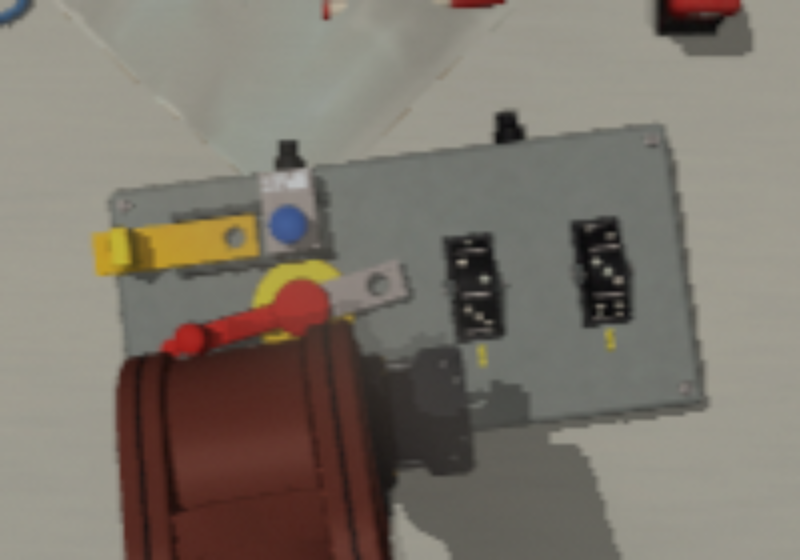

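View pics/s2b.png

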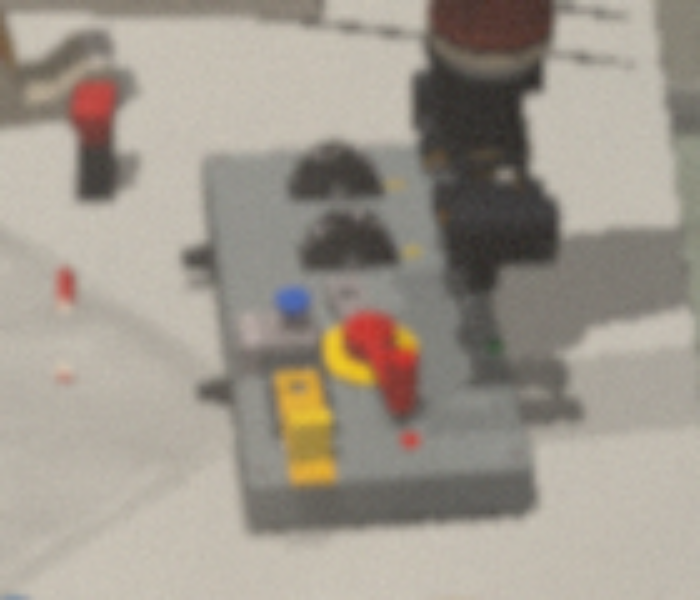

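Run:
```python
from g import *
p,a,s=cur()
u=w2px('side',p); print('tip in s2b',(u-[230,170])*5)
u=w2px('top',p); print('tip in t2b',(u-[180,150])*4)
im,d=get_image('top'); P=cloud('top',d)
print(P[232:238,222:234,2].round(3)); print(P[233:237,225:231,:2].mean((0,1)))
print(arm.get_state()['grip_width'])
for n in ('handle','handle_grip'):
  for c in('top','side'):
    print(n,c,[(np.round(k['xy'],1),round(k['confidence'],2)) for k in nets.place_of(c,n)[:3]])
```

```text
tip in s2b [473.3308 310.1831]
tip in t2b [321.6319 414.8952]
[[0.049 0.052 0.049 0.11  0.111 0.109 0.107 0.109 0.105 0.101 0.081 0.07 ]
 [0.049 0.05  0.103 0.106 0.109 0.107 0.108 0.107 0.107 0.105 0.087 0.073]
 [0.047 0.047 0.11  0.106 0.11  0.109 0.109 0.109 0.109 0.103 0.093 0.073]
 [0.05  0.053 0.105 0.11  0.11  0.109 0.107 0.109 0.108 0.109 0.089 0.07 ]
 [0.047 0.048 0.106 0.11  0.109 0.107 0.108 0.108 0.111 0.101 0.089 0.074]
 [0.05  0.049 0.048 0.109 0.106 0.104 0.108 0.106 0.106 0.092 0.073 0.048]]
[0.5225 0.1534]
0.3276447422151419Traceback (most recent call last):
  File "<stdin>", line 10, in <module>
ValueError: it knows: box_cutter, date_stamp, handle_grip, handle_hole, handle_pivot, hasp_grip, hasp_hole, lock_box, marker_red, plunger_top, tape_roll, wheel_left_axle, wheel_right_axle
```

Emit:
drive_tool --rows '[{"jaw": 60,"x": -0.6,"y": 0,"z": 0,"spin": 0},{"jaw": 60,"x": -1.1,"y": 0,"z": 0.1,"spin": 1},{"jaw": 60,"x": -1.1,"y": 0,"z": 0.1,"spin": 1}]'

```text
time_s: 5.7
tool_pos: [0.4735, 0.0726, 0.1465]
tool_rot: [[0.004, -0.998, -0.061], [0.002, -0.061, 0.998], [-1.0, -0.004, 0.001]]
contact_force: [0.2, -0.1, -0.5]
grip_width: 0.561
```

Run:
```python
from g import *
x,y,a=g(0);rel([(.5222,.154,.15,a),(.5222,.154,.076,a)])
```

```text
now t=5.70 [0.4735 0.0726 0.1465] a=93.5 F [ 0.1666 -0.1011 -0.5155] w 0.561
x -0.06 y -0.89 z 1.30 spin 15.00
x 1.18 y -0.89 z 1.30 spin 15.00
```

Emit:
drive_tool --rows '[{"jaw": 60,"x": -0.06,"y": -0.3,"z": 0.4,"spin": 2},{"jaw": 60,"x": -0.06,"y": -0.6,"z": 0.8,"spin": 4},{"jaw": 60,"x": -0.06,"y": -0.89,"z": 1.3,"spin": 6},{"jaw": 60,"x": -0.06,"y": -0.89,"z": 1.3,"spin": 8},{"jaw": 60,"x": -0.06,"y": -0.89,"z": 1.3,"spin": 10},{"jaw": 60,"x": -0.06,"y": -0.89,"z": 1.3,"spin": 12},{"jaw": 60,"x": -0.06,"y": -0.89,"z": 1.3,"spin": 13.5},{"jaw": 60,"x": -0.06,"y": -0.89,"z": 1.3,"spin": 15},{"jaw": 60,"x": 0.5,"y": -0.89,"z": 1.3,"spin": 15},{"jaw": 60,"x": 1.0,"y": -0.89,"z": 1.3,"spin": 15},{"jaw": 60,"x": 1.15,"y": -0.89,"z": 1.3,"spin": 15},{"jaw": 60,"x": 1.15,"y": -0.89,"z": 1.3,"spin": 15}]'

```text
time_s: 7.2
tool_pos: [0.5202, 0.1526, 0.075]
tool_rot: [[-0.001, -0.318, 0.948], [-0.001, 0.948, 0.318], [-1.0, -0.0, -0.001]]
contact_force: [0.0, -0.2, -0.0]
grip_width: 0.6
```

Emit:
drive_tool --rows '[{"jaw": 10,"x": 0},{"jaw": 10,"x": 0},{"jaw": 10,"x": 0},{"jaw": 10,"x": 0},{"jaw": 10,"x": 0}]' --force 8

```text
schema error: expected keys jaw, x, y, z, spin
```

Run:
```python
from g import *
x,y,a=g(0);rel([(.5222,.154,.15,a),(.5222,.154,.076,a)])
im,d=save('side','s3.png'); cv2.imwrite('pics/s3b.png',cv2.resize(im[170:290,230:370,::-1],None,fx=5,fy=5))
```

```text
now t=7.20 [0.5202 0.1526 0.075 ] a=18.6 F [ 0.0497 -0.2284 -0.0358] w 0.6
x -1.25 y 0.01 z 0.04 spin 0.00
x -0.02 y 0.01 z 0.04 spin 0.00
```

View pics/s3b.png

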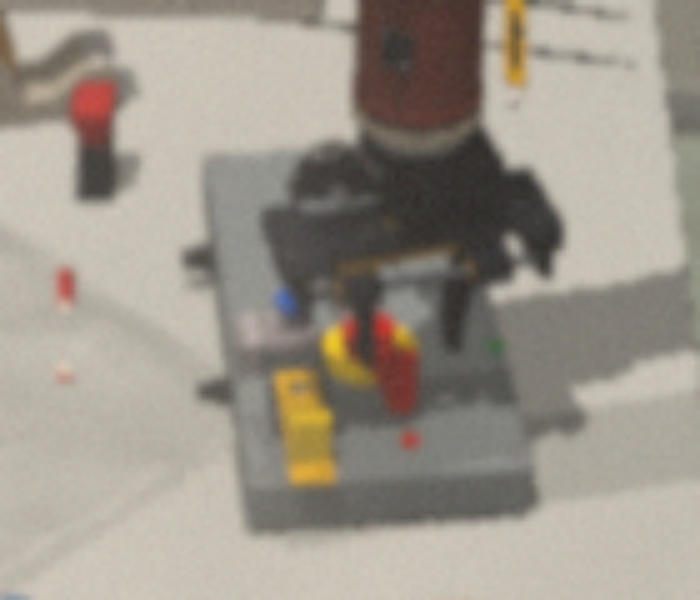

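Run:
```python
from g import *
p,a,s=cur(); za=np.array([np.cos(np.radians(a)),np.sin(np.radians(a)),0])
for k in(-1,1):
  for h in (0,.03): print(k,h,(w2px('side',p+k*.034*za+[0,0,h])-[230,170])*5+2)
for n,z in(('base',.023),('top',.059)):
    print(n,(w2px('side',b2w(-13,144,z*1000))-[230,170])*5+2)
print((w2px('side',b2w(55,190,46))-[230,170])*5+2,(w2px('side',b2w(55,70,60))-[230,170])*5+2)
im,d=get_image('side'); P=cloud('side',d)
# finger pixels
for (u,v) in [(455,340),(455,320),(362,345),(362,320),(400,350),(400,400)]:
    print((u,v),P[170+v//5,230+u//5])
```

```text
-1 0 [453.4941 381.5553]
-1 0.03 [455.297  347.8051]
1 0 [359.8184 398.3135]
1 0.03 [360.6731 364.4343]
base [404.3822 395.66  ]
top [405.9569 355.0565]
[314.1141 419.306 ] [295.7222 294.2412]
(455, 340) [0.488  0.1517 0.1187]
(455, 320) [0.4888 0.1534 0.1373]
(362, 345) [0.5524 0.1728 0.1284]
(362, 320) [0.5529 0.1694 0.1471]
(400, 350) [0.5253 0.1586 0.1139]
(400, 400) [0.524  0.1676 0.0772]
```

Emit:
drive_tool --rows '[{"jaw": 60,"x": -0.6,"y": 0,"z": 0,"spin": 0},{"jaw": 26,"x": -1.0,"y": 0,"z": 0,"spin": 0},{"jaw": 26,"x": -1.0,"y": 0,"z": 0,"spin": 0},{"jaw": 26,"x": -1.0,"y": 0,"z": 0,"spin": 0},{"jaw": 26,"x": -1.0,"y": 0,"z": 0,"spin": 0}]' --force 8

```text
time_s: 7.92
tool_pos: [0.5201, 0.1525, 0.1346]
tool_rot: [[-0.001, -0.318, 0.948], [-0.001, 0.948, 0.318], [-1.0, -0.0, -0.001]]
contact_force: [-0.1, -0.9, 0.1]
grip_width: 0.285
```

Run:
```python
from g import *
p,a,s=cur(); print(p,s['grip_width'],s['q'])
im,d=save('side','s4.png'); cv2.imwrite('pics/s4b.png',cv2.resize(im[150:270,230:370,::-1],None,fx=5,fy=5))
P=cloud('side',d)
m=(np.hypot(P[...,0]-p[0],P[...,1]-p[1])<.06)&(P[...,2]>.112)
v,u=np.nonzero(m)
for r in np.unique(v)[::-1][:14]:
    q=P[r][m[r]]; print(r,q.min(0),q.max(0),len(q))
print(w2px('side',p))
```

```text
[0.5201 0.1525 0.1346] 0.2847230535955476 [-0.7216  0.1509  0.3918  1.8158 -0.0617  1.188   0.013 ]
241 [0.5252 0.1639 0.1138] [0.532  0.1642 0.1138] 2
240 [0.5185 0.1614 0.1164] [0.5185 0.1614 0.1164] 1
239 [0.5322 0.1513 0.1122] [0.5322 0.1513 0.1122] 1
228 [0.5368 0.1729 0.1758] [0.5368 0.1729 0.1758] 1
227 [0.5336 0.1657 0.1745] [0.5402 0.1681 0.1761] 3
226 [0.5002 0.1531 0.1706] [0.5403 0.1676 0.1801] 6
225 [0.5006 0.1517 0.1719] [0.5438 0.1682 0.1847] 8
224 [0.5006 0.1461 0.1727] [0.5439 0.1705 0.1905] 9
223 [0.5008 0.148  0.1789] [0.544  0.1722 0.1961] 9
222 [0.501  0.1434 0.1796] [0.5441 0.1696 0.1983] 9
221 [0.501  0.1488 0.1865] [0.5442 0.1733 0.205 ] 8
220 [0.498  0.1457 0.1896] [0.5443 0.1708 0.2071] 9
219 [0.4983 0.1407 0.1901] [0.5443 0.1699 0.2104] 9
218 [0.4983 0.1436 0.1964] [0.5444 0.1742 0.2176] 10
[311.7451 234.1629]
```

View pics/s4b.png

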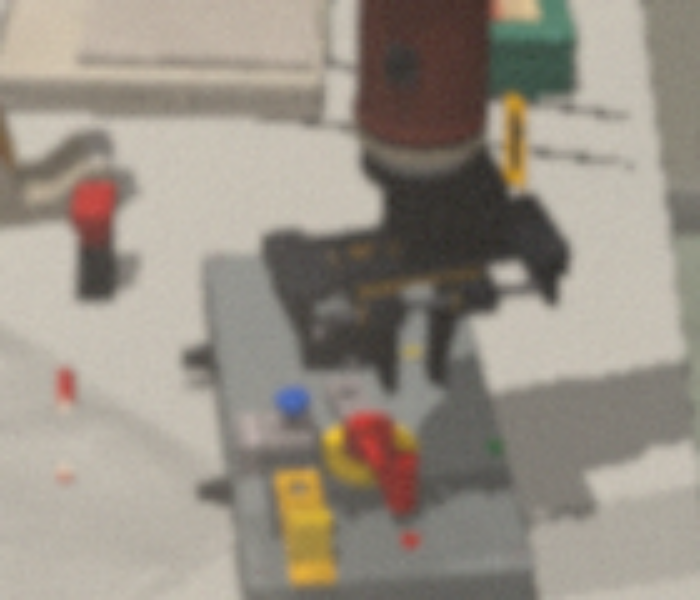

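Emit:
drive_tool --rows '[{"jaw": 60,"x": 0,"y": 0,"z": 0.03,"spin": 0},{"jaw": 60,"x": 0,"y": 0,"z": 0.03,"spin": 0},{"jaw": 60,"x": 0,"y": 0,"z": 0.03,"spin": 0},{"jaw": 60,"x": 0.5,"y": 0,"z": 0.03,"spin": 0},{"jaw": 60,"x": 1.0,"y": 0,"z": 0.03,"spin": 0},{"jaw": 60,"x": 1.25,"y": 0,"z": 0.03,"spin": 0},{"jaw": 60,"x": 1.47,"y": 0,"z": 0.03,"spin": 0},{"jaw": 60,"x": 1.47,"y": 0,"z": 0.03,"spin": 0}]'

```text
time_s: 8.98
tool_pos: [0.522, 0.1531, 0.0467]
tool_rot: [[-0.001, -0.318, 0.948], [-0.001, 0.948, 0.318], [-1.0, -0.0, -0.001]]
contact_force: [1.0, 0.3, -0.2]
grip_width: 0.601
```

Emit:
drive_tool --rows '[{"jaw": 15,"x": 0,"y": 0,"z": 0,"spin": 0},{"jaw": 15,"x": 0,"y": 0,"z": 0,"spin": 0},{"jaw": 15,"x": 0,"y": 0,"z": 0,"spin": 0},{"jaw": 15,"x": 0,"y": 0,"z": 0,"spin": 0},{"jaw": 15,"x": 0,"y": 0,"z": 0,"spin": 0}]' --force 6

```text
time_s: 9.6
tool_pos: [0.5226, 0.1536, 0.0475]
tool_rot: [[0.001, -0.318, 0.948], [0.0, 0.948, 0.318], [-1.0, 0.0, 0.001]]
contact_force: [0.9, 0.5, 1.4]
grip_width: 0.255
```

Run:
```python
from g import *
w=[]
for t in [.15,.3,.45,.6,.75,.9,1.05,1.2,1.35,1.44]:
    x,y,a=g(t); w.append((x,y,.046,a))
rel(w)
im,d=save('side','s5.png'); cv2.imwrite('pics/s5b.png',cv2.resize(im[170:290,230:370,::-1],None,fx=5,fy=5))
```

```text
now t=9.60 [0.5226 0.1536 0.0475] a=18.5 F [0.9002 0.4905 1.3722] w 0.255
x 0.02 y 0.02 z -0.17 spin -1.72
x 0.02 y -0.02 z -0.36 spin -3.44
x 0.02 y -0.09 z -0.53 spin -5.15
x 0.02 y -0.19 z -0.69 spin -6.87
x 0.02 y -0.30 z -0.84 spin -8.59
x 0.02 y -0.44 z -0.97 spin -10.31
x 0.02 y -0.60 z -1.07 spin -12.03
x 0.02 y -0.77 z -1.15 spin -13.75
x 0.02 y -0.95 z -1.21 spin -15.47
x 0.02 y -1.06 z -1.23 spin -16.50
```

View pics/s5b.png

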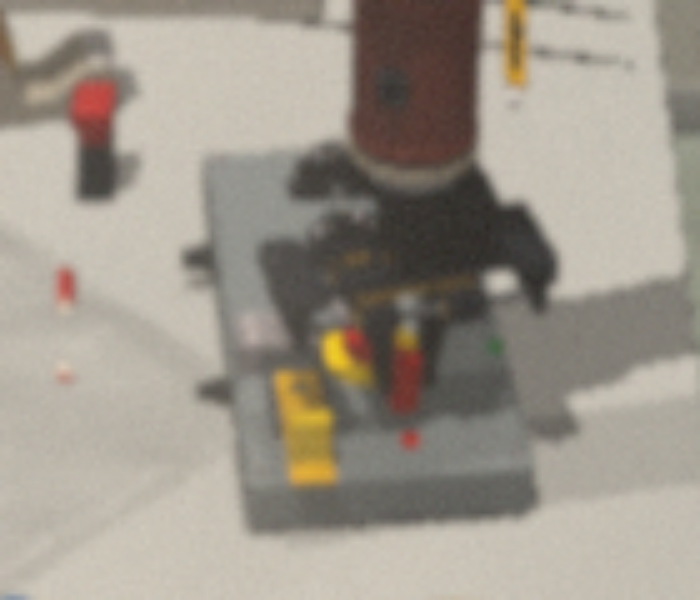

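Emit:
drive_tool --rows '[{"jaw": 15,"x": 0.02,"y": 0.0,"z": -0.17,"spin": -1.7},{"jaw": 15,"x": 0.02,"y": -0.02,"z": -0.36,"spin": -3.4},{"jaw": 15,"x": 0.02,"y": -0.09,"z": -0.53,"spin": -5.15},{"jaw": 15,"x": 0.02,"y": -0.19,"z": -0.69,"spin": -6.9},{"jaw": 15,"x": 0.02,"y": -0.3,"z": -0.84,"spin": -8.6},{"jaw": 15,"x": 0.02,"y": -0.44,"z": -0.97,"spin": -10.3},{"jaw": 15,"x": 0.02,"y": -0.6,"z": -1.07,"spin": -12},{"jaw": 15,"x": 0.02,"y": -0.77,"z": -1.15,"spin": -13.7},{"jaw": 15,"x": 0.02,"y": -0.95,"z": -1.21,"spin": -15.5},{"jaw": 15,"x": 0.02,"y": -1.03,"z": -1.23,"spin": -16},{"jaw": 15,"x": 0.02,"y": -1.06,"z": -1.23,"spin": -16},{"jaw": 15,"x": 0.02,"y": -1.06,"z": -1.23,"spin": -16}]'

```text
time_s: 11.15
tool_pos: [0.474, 0.0729, 0.0469]
tool_rot: [[0.003, -0.989, -0.15], [0.004, -0.15, 0.989], [-1.0, -0.004, 0.004]]
contact_force: [4.3, 13.4, -0.0]
grip_width: 0.25
```

Run:
```python
from g import *
for t in (1.3,1.4,1.45):
    x,y,a=g(t); rel([(x,y,.0467,a)])
im,d=save('top','t6.png'); cv2.imwrite('pics/t6b.png',cv2.resize(im[150:290,180:380,::-1],None,fx=4,fy=4))
```

```text
now t=11.15 [0.474  0.0729 0.0469] a=98.6 F [ 4.2829 13.3858 -0.023 ] w 0.25
x 0.00 y 0.02 z 0.13 spin 1.12
now t=11.15 [0.474  0.0729 0.0469] a=98.6 F [ 4.2829 13.3858 -0.023 ] w 0.25
x 0.00 y 0.03 z 0.01 spin -0.02
now t=11.15 [0.474  0.0729 0.0469] a=98.6 F [ 4.2829 13.3858 -0.023 ] w 0.25
x 0.00 y 0.02 z -0.06 spin -0.60
```

View pics/t6b.png

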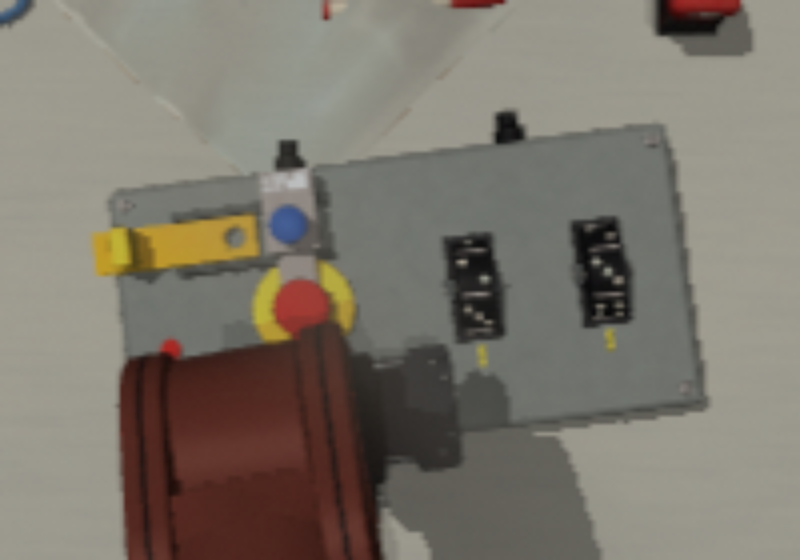

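Emit:
drive_tool --rows '[{"jaw": 40,"x": 0,"y": 0,"z": 0.04,"spin": 0},{"jaw": 50,"x": 0,"y": 0,"z": 0.04,"spin": 0},{"jaw": 50,"x": 0,"y": 0,"z": 0.04,"spin": 0},{"jaw": 50,"x": -0.6,"y": 0,"z": 0.03,"spin": 0},{"jaw": 50,"x": -1.3,"y": 0,"z": 0.03,"spin": 0},{"jaw": 50,"x": -1.3,"y": 0,"z": 0.03,"spin": 0}]'

```text
time_s: 11.95
tool_pos: [0.4742, 0.0714, 0.1268]
tool_rot: [[0.005, -0.989, -0.148], [0.002, -0.148, 0.989], [-1.0, -0.005, 0.001]]
contact_force: [0.2, 0.1, -0.5]
grip_width: 0.501
```

Run:
```python
from g import *
x,y,_=b2w(55,190,0); rel([(x,y,.125,98.74),(x,y,.037,98.74)])
```

```text
now t=11.95 [0.4742 0.0714 0.1268] a=98.5 F [ 0.2071  0.0514 -0.4625] w 0.501
x 0.03 y -2.13 z 2.04 spin -0.05
x 1.50 y -2.13 z 2.04 spin -0.05
```

Emit:
drive_tool --rows '[{"jaw": 50,"x": 0,"y": -0.6,"z": 0.6,"spin": 0},{"jaw": 50,"x": 0,"y": -1.2,"z": 1.2,"spin": 0},{"jaw": 50,"x": 0,"y": -1.8,"z": 1.75,"spin": 0},{"jaw": 50,"x": 0.02,"y": -2.13,"z": 2.04,"spin": 0},{"jaw": 50,"x": 0.1,"y": -2.13,"z": 2.04,"spin": 0},{"jaw": 50,"x": 0.5,"y": -2.13,"z": 2.04,"spin": 0},{"jaw": 50,"x": 0.5,"y": -2.13,"z": 2.04,"spin": 0}]'

```text
time_s: 12.82
tool_pos: [0.5784, 0.2094, 0.0915]
tool_rot: [[-0.004, -0.989, -0.147], [-0.002, -0.147, 0.989], [-1.0, 0.005, -0.002]]
contact_force: [-0.4, 0.7, 0.7]
grip_width: 0.502
```

Run:
```python
from g import *
x,y,_=b2w(55,190,0); rel([(x,y,.037,98.74)])
im,d=save('side','s7.png'); cv2.imwrite('pics/s7b.png',cv2.resize(im[170:290,230:370,::-1],None,fx=5,fy=5))
```

```text
now t=12.82 [0.5784 0.2094 0.0915] a=98.5 F [-0.4373  0.7339  0.7072] w 0.502
x 0.91 y -0.08 z 0.02 spin -0.05
```

View pics/s7b.png

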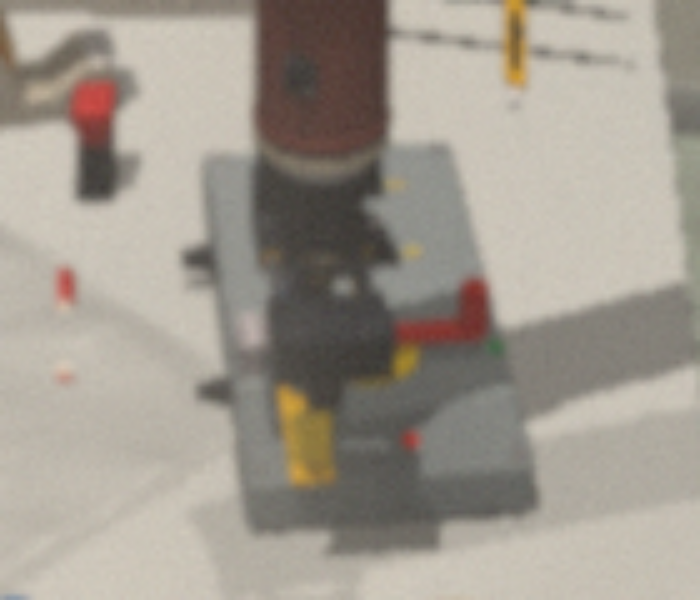

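Emit:
drive_tool --rows '[{"jaw": 50,"x": 0,"y": -0.08,"z": 0.01,"spin": 0},{"jaw": 50,"x": 0.4,"y": -0.08,"z": 0.01,"spin": 0},{"jaw": 50,"x": 0.8,"y": -0.08,"z": 0.01,"spin": 0},{"jaw": 50,"x": 0.9,"y": -0.08,"z": 0.01,"spin": 0},{"jaw": 50,"x": 0.9,"y": -0.08,"z": 0.01,"spin": 0}]'

```text
time_s: 13.5
tool_pos: [0.5855, 0.2126, 0.0406]
tool_rot: [[0.0, -0.989, -0.148], [0.0, -0.148, 0.989], [-1.0, -0.0, 0.0]]
contact_force: [-0.3, 0.1, -0.1]
grip_width: 0.496
```

Emit:
drive_tool --rows '[{"jaw": 8,"x": 0,"y": 0,"z": 0,"spin": 0},{"jaw": 8,"x": 0,"y": 0,"z": 0,"spin": 0},{"jaw": 8,"x": 0,"y": 0,"z": 0,"spin": 0},{"jaw": 8,"x": 0,"y": 0,"z": 0,"spin": 0},{"jaw": 8,"x": 0,"y": 0,"z": 0,"spin": 0},{"jaw": 8,"x": 0,"y": 0,"z": 0,"spin": 0}]' --force 8

```text
time_s: 14.25
tool_pos: [0.5855, 0.2116, 0.0403]
tool_rot: [[0.001, -0.989, -0.148], [-0.001, -0.148, 0.989], [-1.0, -0.0, -0.001]]
contact_force: [-0.7, -5.5, 4.8]
grip_width: 0.165
```

Run:
```python
from g import *
x,y,_=b2w(55,190,0);x2,y2,_=b2w(55,145,0); rel([(x,y,.037,98.74),(x2,y2,.037,98.74)])
im,d=save('side','s8.png'); cv2.imwrite('pics/s8b.png',cv2.resize(im[170:290,230:370,::-1],None,fx=5,fy=5))
```

```text
now t=14.25 [0.5855 0.2116 0.0403] a=98.5 F [-0.6551 -5.4894  4.7839] w 0.165
x 0.05 y 0.05 z 0.00 spin -0.05
x 0.05 y 0.04 z -0.75 spin -0.05
```

View pics/s8b.png

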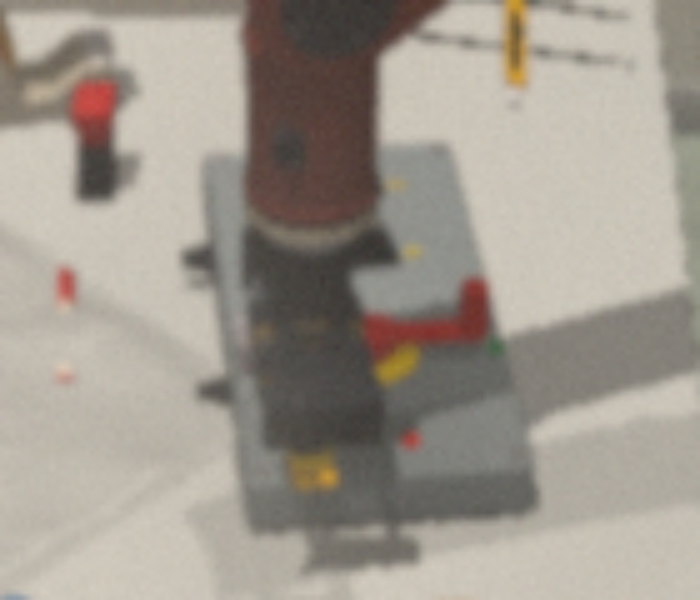

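Emit:
drive_tool --rows '[{"jaw": 8,"x": 0,"y": 0,"z": -0.15,"spin": 0},{"jaw": 8,"x": 0,"y": 0,"z": -0.35,"spin": 0},{"jaw": 8,"x": 0,"y": 0,"z": -0.55,"spin": 0},{"jaw": 8,"x": 0,"y": 0,"z": -0.7,"spin": 0},{"jaw": 8,"x": 0,"y": 0,"z": -0.77,"spin": 0},{"jaw": 8,"x": 0,"y": 0,"z": -0.77,"spin": 0},{"jaw": 8,"x": 0,"y": 0,"z": -0.77,"spin": 0}]'

```text
time_s: 15.18
tool_pos: [0.5925, 0.1656, 0.0402]
tool_rot: [[0.001, -0.989, -0.147], [-0.001, -0.147, 0.989], [-1.0, -0.001, -0.001]]
contact_force: [1.2, -1.0, 5.3]
grip_width: 0.16
```

Run:
```python
from g import *
x2,y2,_=b2w(55,145,0); rel([(x2,y2,.037,98.74)])
```

```text
now t=15.18 [0.5925 0.1656 0.0402] a=98.5 F [ 1.1986 -1.0392  5.3134] w 0.16
x 0.05 y 0.05 z 0.03 spin -0.05
```

Emit:
drive_tool --rows '[{"jaw": 8,"x": 0,"y": 0,"z": 0.02,"spin": 0},{"jaw": 8,"x": 0,"y": 0,"z": 0.02,"spin": 0},{"jaw": 8,"x": 0,"y": 0,"z": 0.02,"spin": 0}]'

```text
time_s: 15.55
tool_pos: [0.5923, 0.1671, 0.0402]
tool_rot: [[0.001, -0.989, -0.148], [-0.001, -0.148, 0.989], [-1.0, -0.001, -0.001]]
contact_force: [0.4, -1.3, 5.6]
grip_width: 0.16
```

Run:
```python
from g import *
x2,y2,_=b2w(55,145,0); rel([(x2,y2,.037,98.74)])
```

```text
now t=15.55 [0.5923 0.1671 0.0402] a=98.5 F [ 0.3741 -1.2844  5.5867] w 0.16
x 0.05 y 0.05 z 0.01 spin -0.05
```

Emit:
drive_tool --rows '[{"jaw": 35,"x": 0,"y": 0,"z": 0,"spin": 0},{"jaw": 35,"x": 0,"y": 0,"z": 0,"spin": 0},{"jaw": 35,"x": -0.1,"y": 0,"z": 0,"spin": 0},{"jaw": 35,"x": -0.8,"y": 0,"z": 0,"spin": 0},{"jaw": 20,"x": -1.4,"y": 0,"z": 0,"spin": 0},{"jaw": 0,"x": -1.4,"y": 0,"z": 0,"spin": 0},{"jaw": 0,"x": -1.4,"y": 0,"z": -0.6,"spin": 0},{"jaw": 0,"x": -1.4,"y": 0,"z": -1.2,"spin": 0},{"jaw": 0,"x": -1.4,"y": 0,"z": -1.25,"spin": 0},{"jaw": 0,"x": -1.4,"y": 0,"z": -1.25,"spin": 0}]'

```text
time_s: 16.8
tool_pos: [0.6025, 0.0943, 0.1234]
tool_rot: [[-0.001, -0.989, -0.148], [0.0, -0.148, 0.989], [-1.0, 0.001, 0.0]]
contact_force: [-0.2, 0.7, -0.4]
grip_width: 0.007
```

Run:
```python
from g import *
x2,y2,_=b2w(55,70,0); rel([(x2,y2,.08,98.74),(x2,y2,.058,98.74)])
im,d=save('side','s9.png'); cv2.imwrite('pics/s9b.png',cv2.resize(im[170:290,230:370,::-1],None,fx=5,fy=5))
```

```text
now t=16.80 [0.6025 0.0943 0.1234] a=98.5 F [-0.2044  0.7257 -0.3846] w 0.007
x 0.72 y 0.03 z -0.02 spin -0.04
x 1.09 y 0.03 z -0.02 spin -0.04
```

View pics/s9b.png

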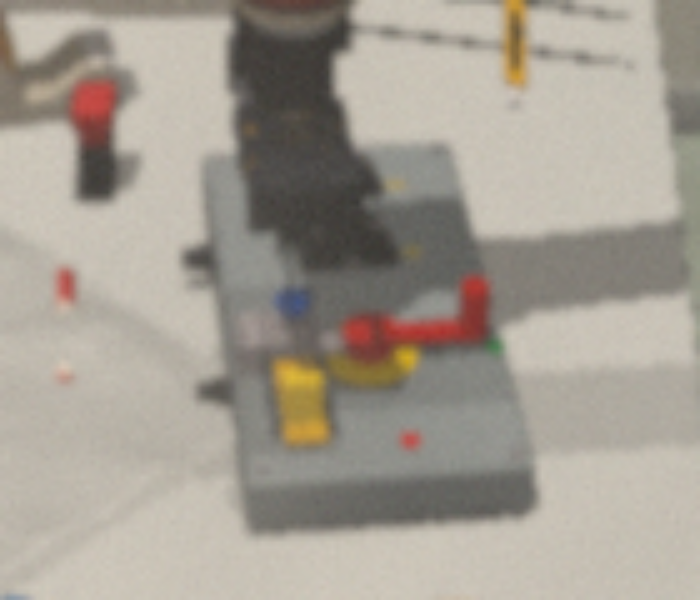

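Emit:
drive_tool --rows '[{"jaw": 0,"x": 0.4,"y": 0.03,"z": -0.02,"spin": 0},{"jaw": 0,"x": 0.7,"y": 0.03,"z": -0.02,"spin": 0},{"jaw": 0,"x": 0.8,"y": 0.03,"z": -0.02,"spin": 0},{"jaw": 0,"x": 0.9,"y": 0.03,"z": -0.02,"spin": 0},{"jaw": 0,"x": 1.0,"y": 0.03,"z": -0.02,"spin": 0},{"jaw": 0,"x": 1.0,"y": 0.03,"z": -0.02,"spin": 0}]'

```text
time_s: 17.6
tool_pos: [0.6015, 0.0926, 0.0639]
tool_rot: [[0.0, -0.989, -0.149], [0.0, -0.149, 0.989], [-1.0, -0.0, -0.0]]
contact_force: [0.1, 0.4, 0.3]
grip_width: 0.006
```

Emit:
drive_tool --rows '[{"jaw": 0,"x": 0.05,"y": 0,"z": 0,"spin": 0},{"jaw": 0,"x": 0.1,"y": 0,"z": 0,"spin": 0},{"jaw": 0,"x": 0.1,"y": 0,"z": 0,"spin": 0}]'

```text
time_s: 17.98
tool_pos: [0.6018, 0.0925, 0.0587]
tool_rot: [[0.001, -0.989, -0.148], [0.0, -0.148, 0.989], [-1.0, -0.001, 0.0]]
contact_force: [-2.3, 0.4, 7.2]
grip_width: 0.002
```

Run:
```python
from g import *
im,d=save('side','s10.png'); cv2.imwrite('pics/s10b.png',cv2.resize(im[190:250,260:330,::-1],None,fx=8,fy=8,interpolation=cv2.INTER_CUBIC))
```

```text
(no output)
```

View pics/s10b.png

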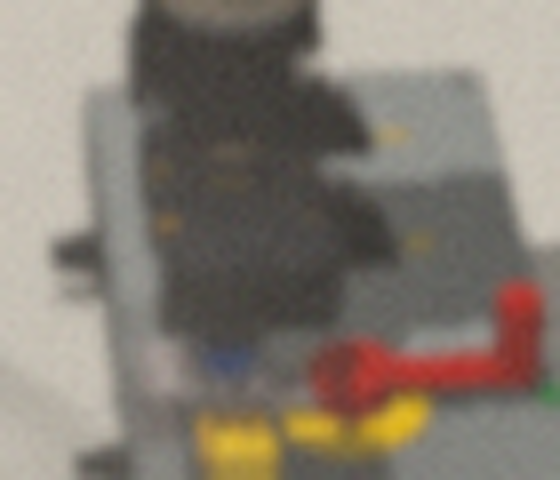

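Emit:
drive_tool --rows '[{"jaw": 0,"x": 0.05,"y": 0,"z": 0,"spin": 0},{"jaw": 0,"x": 0.1,"y": 0,"z": 0,"spin": 0},{"jaw": 0,"x": 0.1,"y": 0,"z": 0,"spin": 0}]'

```text
time_s: 18.4
tool_pos: [0.6027, 0.0928, 0.0577]
tool_rot: [[0.003, -0.989, -0.148], [0.002, -0.148, 0.989], [-1.0, -0.004, 0.002]]
contact_force: [-18.7, -2.5, 48.7]
grip_width: 0.005
```

Emit:
drive_tool --rows '[{"jaw": 0,"x": -0.3,"y": 0,"z": 0,"spin": 0},{"jaw": 0,"x": -0.9,"y": 0,"z": 0,"spin": 0},{"jaw": 0,"x": -1.3,"y": 0,"z": -0.4,"spin": 0},{"jaw": 0,"x": -1.3,"y": 0.3,"z": -1.0,"spin": 0},{"jaw": 0,"x": -1.3,"y": 0.6,"z": -1.6,"spin": 0},{"jaw": 0,"x": -1.3,"y": 0.9,"z": -2.2,"spin": 0},{"jaw": 0,"x": -1.3,"y": 0.9,"z": -2.2,"spin": 0}]'

```text
time_s: 19.27
tool_pos: [0.5666, -0.0503, 0.1301]
tool_rot: [[0.0, -0.99, -0.143], [-0.001, -0.143, 0.99], [-1.0, 0.0, -0.001]]
contact_force: [0.4, -0.1, -0.0]
grip_width: 0.006
```

Run:
```python
from g import *
rel([])
im,d=save('side','s11.png'); cv2.imwrite('pics/s11b.png',cv2.resize(im[170:290,230:370,::-1],None,fx=5,fy=5,interpolation=cv2.INTER_CUBIC))
im,d=save('top','t11.png'); cv2.imwrite('pics/t11b.png',cv2.resize(im[150:290,180:380,::-1],None,fx=4,fy=4,interpolation=cv2.INTER_CUBIC))
P=cloud('top',d); hsv=cv2.cvtColor(im,cv2.COLOR_RGB2HSV); m=(hsv[...,0]>100)&(hsv[...,0]<130)&(hsv[...,1]>110); m[:170]=0;m[280:]=0;m[:,:195]=0;m[:,370:]=0
print(m.sum(),np.median(P[m],0))
P0=np.load('P0.npy'); print(np.median(P0[203:208,249:254].reshape(-1,3),0))
for n,z in(('hasp_hole',.06),('handle_hole',.067),('hasp_grip',.081)): print(n,[(px2w('top',k['xy'],z=z)[:2],round(k['confidence'],2)) for k in nets.place_of('top',n)[:2]])
print(b2w(55,70,0),b2w(55,145,0))
```

```text
now t=19.27 [ 0.5666 -0.0503  0.1301] a=98.2 F [ 0.3766 -0.0986 -0.0174] w 0.006
54 [0.6017 0.092  0.0919]
[0.6029 0.0935 0.108 ]
hasp_hole [(array([0.5967, 0.0941]), 0.66), (array([ 0.7531, -0.1717]), 0.3)]
handle_hole [(array([0.5964, 0.0854]), 0.98)]
hasp_grip [(array([0.592 , 0.1675]), 0.55)]
[0.6009 0.0928 0.05  ] [0.5895 0.167  0.05  ]
```

View pics/s11b.png

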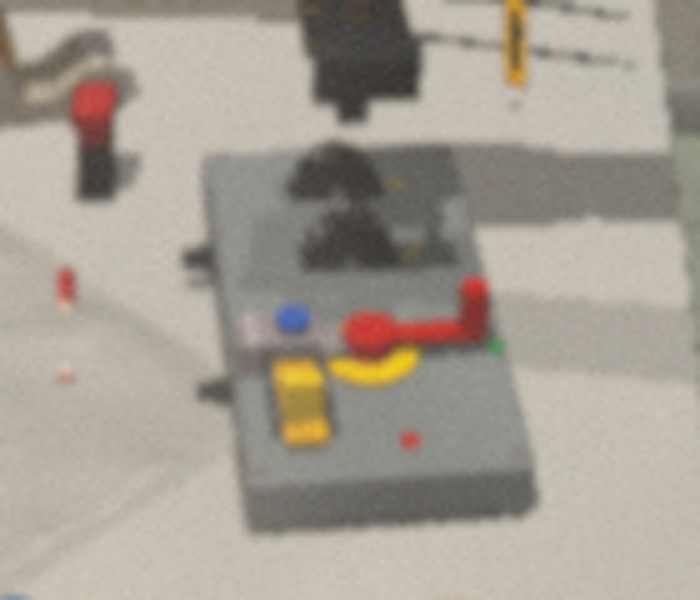

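View pics/t11b.png

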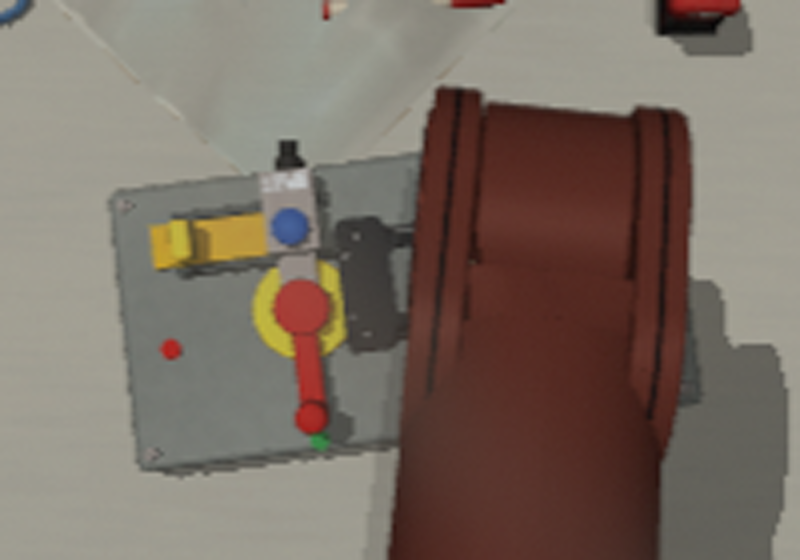

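Run:
```python
import cv2
im=cv2.imread('pics/top0.png')
a=cv2.resize(im[203:241,286:346],None,fx=13,fy=13,interpolation=cv2.INTER_CUBIC)
cv2.imwrite('pics/w0.png',cv2.convertScaleAbs(a,alpha=1.5))
im=cv2.imread('pics/t6.png')
a=cv2.resize(im[203:241,286:346],None,fx=13,fy=13,interpolation=cv2.INTER_CUBIC)
cv2.imwrite('pics/w6.png',cv2.convertScaleAbs(a,alpha=1.5))
im=cv2.imread('pics/side0.png')
a=cv2.resize(im[190:230,280:325],None,fx=13,fy=13,interpolation=cv2.INTER_CUBIC)
cv2.imwrite('pics/ws0.png',cv2.convertScaleAbs(a,alpha=2))
```

```text
(no output)
```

View pics/w0.png

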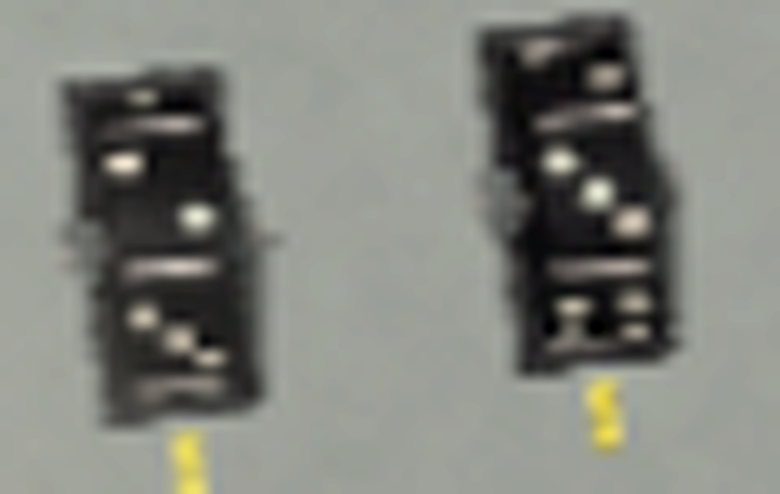

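View pics/ws0.png

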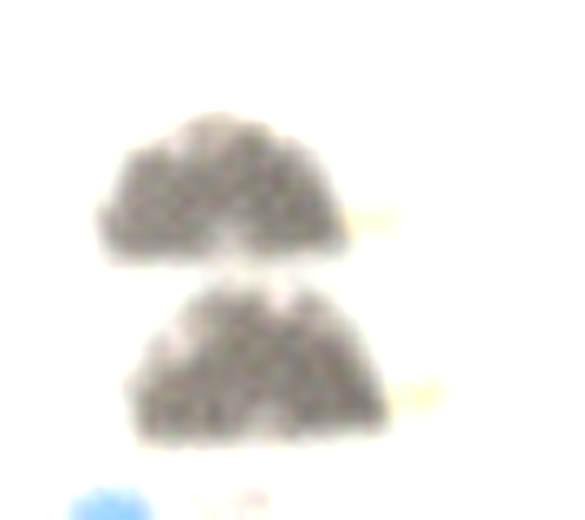

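```bash
cat > wh.py <<'E'
from loc import *
from scipy.optimize import brentq
def phi(y,row):
    return brentq(lambda f: w2px('top',b2w(32*np.sin(f),y,6+32*np.cos(f)))[1]-row,-1.3,1.3)
if __name__=='__main__':
    for y,rows in((-50,(97,125,267,385)),(-140,(115,267))):
        print(y,[round(phi(y,203+(r+.5)/13-.5),3) for r in rows])
E
python3 wh.py
```

```text
Traceback (most recent call last):
  File "wh.py", line 7, in <module>
    print(y,[round(phi(y,203+(r+.5)/13-.5),3) for r in rows])
                   ~~~^^^^^^^^^^^^^^^^^^^^
  File "wh.py", line 4, in phi
    return brentq(lambda f: w2px('top',b2w(32*np.sin(f),y,6+32*np.cos(f)))[1]-row,-1.3,1.3)
ValueError: f(a) and f(b) must have different signs
```

```bash
sed -i 's/(97,125,267,385)/(125,267)/' wh.py; python3 wh.py
```

```text
-50 [0.886, -0.184]
-140 [0.488, -0.56]
```

```bash
cat > wp.py <<'E'
from plan import *
import sys
def wp(y,f,r=24,dz=0):
    p=b2w(r*np.sin(f),y,0); return (p[0],p[1],.014+(r*np.cos(f)+dz)/1000,98.74)
E
python3 - <<'E'
from wp import *
a=wp(-50,-.4); rel([(a[0],a[1],.125,98.74),a])
E
```

```text
now t=19.52 [ 0.5678 -0.0447  0.1298] a=98.6 F [0.0149 0.1295 0.3223] w 0.006
x 0.08 y 0.18 z 0.18 spin -0.02
x 1.56 y 0.18 z 0.18 spin -0.02
```

Emit:
drive_tool --rows '[{"jaw": 48,"x": 0,"y": 0.18,"z": 0.18,"spin": 0},{"jaw": 48,"x": 0,"y": 0.18,"z": 0.18,"spin": 0},{"jaw": 48,"x": 0,"y": 0.18,"z": 0.18,"spin": 0},{"jaw": 48,"x": 0.5,"y": 0.18,"z": 0.18,"spin": 0},{"jaw": 48,"x": 0.7,"y": 0.18,"z": 0.18,"spin": 0},{"jaw": 48,"x": 0.7,"y": 0.18,"z": 0.18,"spin": 0}]'

```text
time_s: 20.27
tool_pos: [0.5547, -0.0371, 0.0873]
tool_rot: [[-0.002, -0.989, -0.148], [-0.0, -0.148, 0.989], [-1.0, 0.002, -0.0]]
contact_force: [0.0, 0.3, 0.4]
grip_width: 0.476
```

Run:
```python
from wp import *
a=wp(-50,-.4); rel([a])
im,d=save('side','s12.png'); cv2.imwrite('pics/s12b.png',cv2.resize(im[150:270,250:350,::-1],None,fx=5,fy=5,interpolation=cv2.INTER_CUBIC))
```

```text
now t=20.27 [ 0.5547 -0.0371  0.0873] a=98.5 F [0.0268 0.2961 0.3657] w 0.476
x 0.85 y -0.02 z 0.02 spin -0.04
```

View pics/s12b.png

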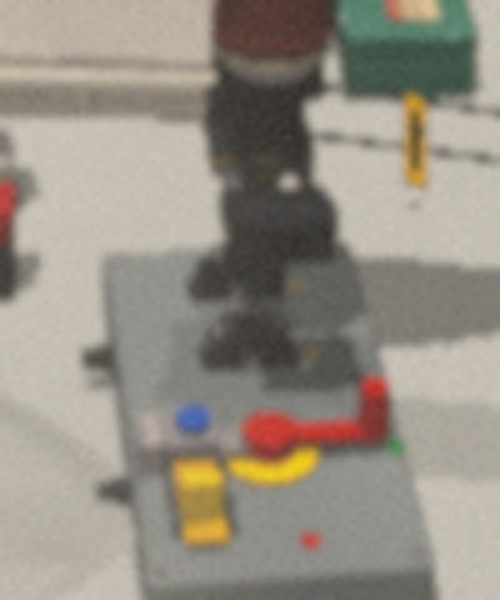

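Emit:
drive_tool --rows '[{"jaw": 48,"x": 0.4,"y": -0.02,"z": 0.02,"spin": 0},{"jaw": 48,"x": 0.7,"y": -0.02,"z": 0.02,"spin": 0},{"jaw": 48,"x": 0.85,"y": -0.02,"z": 0.02,"spin": 0},{"jaw": 48,"x": 0.85,"y": -0.02,"z": 0.02,"spin": 0},{"jaw": 15,"x": 0.85,"y": -0.02,"z": 0.02,"spin": 0},{"jaw": 15,"x": 0.85,"y": -0.02,"z": 0.02,"spin": 0},{"jaw": 15,"x": 0.85,"y": -0.02,"z": 0.02,"spin": 0},{"jaw": 15,"x": 0.85,"y": -0.02,"z": 0.02,"spin": 0}]' --force 20

```text
time_s: 21.32
tool_pos: [0.5566, -0.0357, 0.0375]
tool_rot: [[0.001, -0.989, -0.148], [0.0, -0.148, 0.989], [-1.0, -0.001, -0.0]]
contact_force: [0.1, 0.3, 4.0]
grip_width: 0.276
```

Run:
```python
from wp import *
rel([wp(-50,f) for f in (-.4,-.3,-.2,-.1,0,.1,.2,.3,.4,.5)])
```

```text
now t=21.32 [ 0.5566 -0.0357  0.0375] a=98.5 F [0.0772 0.2803 4.0025] w 0.276
x 0.02 y 0.02 z 0.00 spin -0.04
x 0.01 y -0.02 z 0.01 spin -0.04
x -0.00 y -0.06 z 0.01 spin -0.04
x -0.01 y -0.10 z 0.01 spin -0.04
x -0.01 y -0.14 z 0.01 spin -0.04
x -0.01 y -0.18 z 0.01 spin -0.04
x -0.00 y -0.22 z 0.01 spin -0.04
x 0.01 y -0.26 z 0.01 spin -0.04
x 0.02 y -0.29 z 0.01 spin -0.04
x 0.04 y -0.33 z 0.01 spin -0.04
```

Emit:
drive_tool --rows '[{"jaw": 15,"x": 0,"y": -0.04,"z": 0,"spin": 0},{"jaw": 15,"x": -0.01,"y": -0.08,"z": 0,"spin": 0},{"jaw": 15,"x": -0.02,"y": -0.12,"z": 0,"spin": 0},{"jaw": 15,"x": -0.02,"y": -0.16,"z": 0,"spin": 0},{"jaw": 15,"x": -0.02,"y": -0.2,"z": 0,"spin": 0},{"jaw": 15,"x": -0.01,"y": -0.24,"z": 0,"spin": 0},{"jaw": 15,"x": 0,"y": -0.28,"z": 0,"spin": 0},{"jaw": 15,"x": 0.01,"y": -0.32,"z": 0,"spin": 0},{"jaw": 15,"x": 0.01,"y": -0.32,"z": 0,"spin": 0}]'

```text
time_s: 22.45
tool_pos: [0.5735, -0.0331, 0.0359]
tool_rot: [[-0.004, -0.989, -0.148], [-0.0, -0.148, 0.989], [-1.0, 0.004, 0.0]]
contact_force: [-5.7, -0.7, 2.9]
grip_width: 0.273
```

Emit:
drive_tool --rows '[{"jaw": 45,"x": 0,"y": 0,"z": 0,"spin": 0},{"jaw": 45,"x": 0,"y": 0,"z": 0,"spin": 0},{"jaw": 45,"x": -0.1,"y": 0,"z": 0,"spin": 0},{"jaw": 45,"x": -0.8,"y": 0,"z": 0,"spin": 0},{"jaw": 45,"x": -1.6,"y": 0.3,"z": 0.8,"spin": 0},{"jaw": 45,"x": -1.8,"y": 0.6,"z": 1.6,"spin": 0},{"jaw": 45,"x": -1.8,"y": 0.8,"z": 2.5,"spin": 0},{"jaw": 45,"x": -1.8,"y": 0.9,"z": 3.2,"spin": 0}]'

```text
time_s: 23.45
tool_pos: [0.4925, 0.1515, 0.1455]
tool_rot: [[0.002, -0.989, -0.15], [0.001, -0.15, 0.989], [-1.0, -0.002, 0.001]]
contact_force: [-0.0, -0.2, -0.8]
grip_width: 0.454
```

```bash
cat > look.py <<'E'
from wp import *
n=sys.argv[1]
rel([])
im,d=save('top',f't{n}.png')
a=cv2.resize(im[203:241,286:346,::-1],None,fx=13,fy=13,interpolation=cv2.INTER_CUBIC)
cv2.imwrite(f'pics/w{n}.png',cv2.convertScaleAbs(a,alpha=1.5))
E
python3 look.py 13
```

```text
now t=23.45 [0.4925 0.1515 0.1455] a=98.6 F [-0.0288 -0.1634 -0.7508] w 0.454
```

View pics/w13.png

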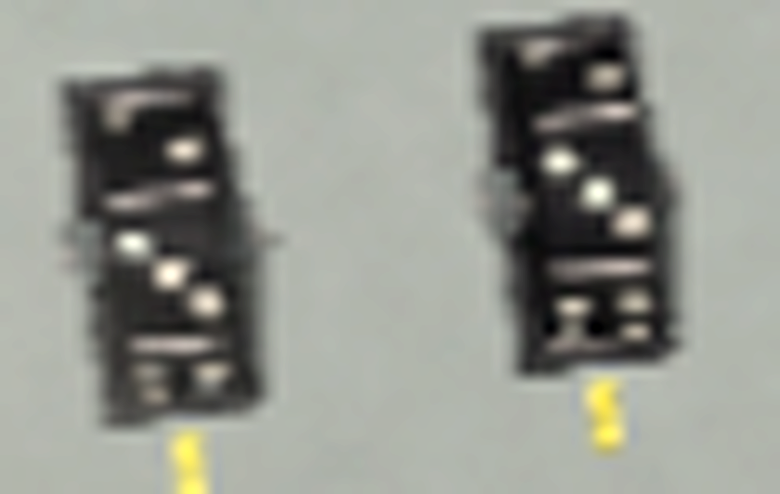

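Run:
```python
from wh import *
print([round(phi(-50,203+(r+.5)/13-.5),3) for r in (195,345)])
from wp import *
rel([(*wp(-140,.55)[:2],.125,98.74)])
```

```text
[0.295, -0.759]
now t=23.50 [0.4907 0.1574 0.1452] a=98.9 F [-1.9115  5.7678 -0.5022] w 0.448
x 0.34 y -0.93 z -4.85 spin 0.04
```

Run:
```python
from wp import *
w=wp(-50,-.2); rel([(*w[:2],.125,98.74),w])
```

```text
now t=23.50 [0.4907 0.1574 0.1452] a=98.9 F [-1.9115  5.7678 -0.5022] w 0.448
x 0.34 y -0.64 z -3.34 spin 0.04
x 1.79 y -0.64 z -3.34 spin 0.04
```

Emit:
drive_tool --rows '[{"jaw": 48,"x": 0,"y": -0.1,"z": -0.7,"spin": 0},{"jaw": 48,"x": 0,"y": -0.25,"z": -1.5,"spin": 0},{"jaw": 48,"x": 0,"y": -0.45,"z": -2.3,"spin": 0},{"jaw": 48,"x": 0.3,"y": -0.6,"z": -3.0,"spin": 0},{"jaw": 48,"x": 0.9,"y": -0.6,"z": -3.2,"spin": 0},{"jaw": 48,"x": 0.9,"y": -0.6,"z": -3.2,"spin": 0},{"jaw": 48,"x": 0.9,"y": -0.6,"z": -3.2,"spin": 0}]'

```text
time_s: 24.38
tool_pos: [0.558, -0.0345, 0.0916]
tool_rot: [[0.001, -0.989, -0.149], [0.0, -0.149, 0.989], [-1.0, -0.001, 0.0]]
contact_force: [0.4, -0.1, -0.3]
grip_width: 0.482
```

Run:
```python
from wp import *
w=wp(-50,-.2); rel([w])
```

```text
now t=24.38 [ 0.558  -0.0345  0.0916] a=98.6 F [ 0.3918 -0.0905 -0.3086] w 0.482
x 0.90 y -0.03 z -0.01 spin -0.03
```

Emit:
drive_tool --rows '[{"jaw": 48,"x": 0.4,"y": -0.03,"z": -0.01,"spin": 0},{"jaw": 48,"x": 0.8,"y": -0.03,"z": -0.01,"spin": 0},{"jaw": 48,"x": 0.9,"y": -0.03,"z": -0.01,"spin": 0},{"jaw": 48,"x": 0.9,"y": -0.03,"z": -0.01,"spin": 0},{"jaw": 15,"x": 0.9,"y": -0.03,"z": -0.01,"spin": 0},{"jaw": 15,"x": 0.9,"y": -0.03,"z": -0.01,"spin": 0},{"jaw": 15,"x": 0.9,"y": -0.03,"z": -0.01,"spin": 0},{"jaw": 15,"x": 0.9,"y": -0.03,"z": -0.01,"spin": 0},{"jaw": 15,"x": 0.89,"y": -0.07,"z": -0.01,"spin": 0},{"jaw": 15,"x": 0.89,"y": -0.11,"z": -0.01,"spin": 0},{"jaw": 15,"x": 0.89,"y": -0.15,"z": -0.01,"spin": 0},{"jaw": 15,"x": 0.9,"y": -0.19,"z": -0.01,"spin": 0}]'

```text
time_s: 25.88
tool_pos: [0.567, -0.0341, 0.0364]
tool_rot: [[-0.004, -0.989, -0.149], [0.001, -0.149, 0.989], [-1.0, 0.004, 0.001]]
contact_force: [-9.6, 1.7, 10.1]
grip_width: 0.277
```

Emit:
drive_tool --rows '[{"jaw": 15,"x": 0,"y": 0,"z": 0,"spin": 0},{"jaw": 45,"x": 0,"y": 0,"z": 0,"spin": 0},{"jaw": 45,"x": 0,"y": 0,"z": 0,"spin": 0},{"jaw": 45,"x": -0.1,"y": 0,"z": 0,"spin": 0},{"jaw": 45,"x": -0.8,"y": 0,"z": 0,"spin": 0},{"jaw": 45,"x": -1.1,"y": -0.1,"z": -0.7,"spin": 0},{"jaw": 45,"x": -1.1,"y": -0.15,"z": -1.4,"spin": 0},{"jaw": 45,"x": -1.1,"y": -0.15,"z": -1.5,"spin": 0},{"jaw": 45,"x": -1.1,"y": -0.15,"z": -1.5,"spin": 0}]'

```text
time_s: 27.0
tool_pos: [0.5909, -0.122, 0.1024]
tool_rot: [[-0.0, -0.989, -0.148], [0.0, -0.148, 0.989], [-1.0, 0.0, 0.0]]
contact_force: [-0.4, 0.5, -0.2]
grip_width: 0.45
```

Run:
```python
from wp import *
w=wp(-140,.5); rel([w])
```

```text
now t=27.00 [ 0.5909 -0.122   0.1024] a=98.5 F [-0.3539  0.4839 -0.2396] w 0.45
x 1.12 y 0.02 z 0.01 spin -0.05
```

Emit:
drive_tool --rows '[{"jaw": 48,"x": 0.6,"y": 0.02,"z": 0.01,"spin": 0},{"jaw": 48,"x": 1.0,"y": 0.02,"z": 0.01,"spin": 0},{"jaw": 48,"x": 1.12,"y": 0.02,"z": 0.01,"spin": 0},{"jaw": 48,"x": 1.12,"y": 0.02,"z": 0.01,"spin": 0},{"jaw": 15,"x": 1.12,"y": 0.02,"z": 0.01,"spin": 0},{"jaw": 15,"x": 1.12,"y": 0.02,"z": 0.01,"spin": 0},{"jaw": 15,"x": 1.12,"y": 0.02,"z": 0.01,"spin": 0},{"jaw": 15,"x": 1.12,"y": 0.02,"z": 0.01,"spin": 0}]'

```text
time_s: 28.0
tool_pos: [0.5903, -0.1216, 0.0358]
tool_rot: [[0.001, -0.989, -0.149], [0.0, -0.149, 0.989], [-1.0, -0.001, -0.0]]
contact_force: [0.0, 0.6, 5.0]
grip_width: 0.277
```

Emit:
drive_tool --rows '[{"jaw": 15,"x": -0.02,"y": 0.04,"z": 0,"spin": 0},{"jaw": 15,"x": -0.03,"y": 0.08,"z": 0,"spin": 0},{"jaw": 15,"x": -0.04,"y": 0.12,"z": 0,"spin": 0},{"jaw": 15,"x": -0.05,"y": 0.16,"z": 0,"spin": 0},{"jaw": 15,"x": -0.05,"y": 0.2,"z": 0,"spin": 0},{"jaw": 15,"x": -0.05,"y": 0.24,"z": 0,"spin": 0},{"jaw": 15,"x": -0.04,"y": 0.28,"z": 0,"spin": 0},{"jaw": 15,"x": -0.03,"y": 0.32,"z": 0,"spin": 0},{"jaw": 15,"x": -0.01,"y": 0.36,"z": 0,"spin": 0},{"jaw": 15,"x": 0.0,"y": 0.4,"z": 0,"spin": 0},{"jaw": 15,"x": 0.0,"y": 0.4,"z": 0,"spin": 0}]'

```text
time_s: 29.38
tool_pos: [0.5688, -0.1249, 0.0366]
tool_rot: [[0.006, -0.989, -0.149], [-0.0, -0.149, 0.989], [-1.0, -0.006, -0.001]]
contact_force: [5.6, 1.4, 2.9]
grip_width: 0.272
```

Emit:
drive_tool --rows '[{"jaw": 45,"x": 0,"y": 0,"z": 0,"spin": 0},{"jaw": 45,"x": 0,"y": 0,"z": 0,"spin": 0},{"jaw": 45,"x": -0.1,"y": 0,"z": 0,"spin": 0},{"jaw": 45,"x": -0.8,"y": 0,"z": 0,"spin": 0},{"jaw": 45,"x": -1.0,"y": -0.2,"z": 0,"spin": 0},{"jaw": 45,"x": -1.0,"y": -0.4,"z": 0,"spin": 0},{"jaw": 45,"x": -1.0,"y": -0.4,"z": 0,"spin": 0}]'

```text
time_s: 30.25
tool_pos: [0.5899, -0.1211, 0.0942]
tool_rot: [[-0.001, -0.989, -0.149], [-0.0, -0.149, 0.989], [-1.0, 0.001, 0.0]]
contact_force: [-0.7, 0.5, -0.1]
grip_width: 0.45
```

Run:
```python
from wp import *
w=wp(-140,.5); rel([w])
im,d=save('side','s14.png'); cv2.imwrite('pics/s14b.png',cv2.resize(im[150:270,250:350,::-1],None,fx=5,fy=5,interpolation=cv2.INTER_CUBIC))
```

```text
now t=30.25 [ 0.5899 -0.1211  0.0942] a=98.6 F [-0.6983  0.5034 -0.12  ] w 0.45
x 0.99 y 0.00 z -0.00 spin -0.03
```

View pics/s14b.png

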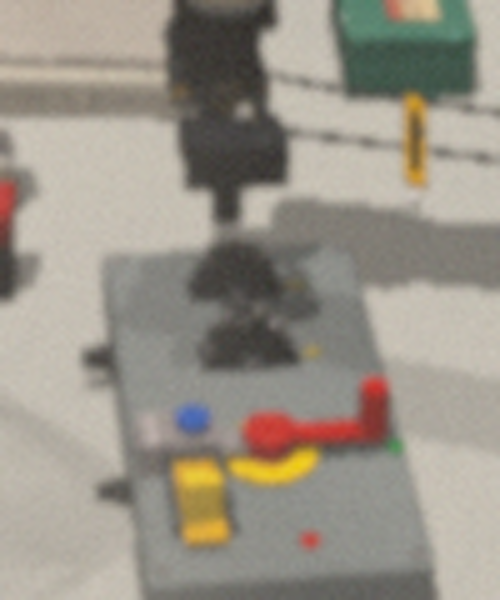

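Emit:
drive_tool --rows '[{"jaw": 48,"x": 0.5,"y": 0.06,"z": 0,"spin": 0},{"jaw": 48,"x": 0.8,"y": 0.06,"z": 0,"spin": 0},{"jaw": 48,"x": 0.97,"y": 0.06,"z": 0,"spin": 0},{"jaw": 48,"x": 0.97,"y": 0.06,"z": 0,"spin": 0},{"jaw": 15,"x": 0.97,"y": 0.06,"z": 0,"spin": 0},{"jaw": 15,"x": 0.97,"y": 0.06,"z": 0,"spin": 0},{"jaw": 15,"x": 0.97,"y": 0.06,"z": 0,"spin": 0},{"jaw": 15,"x": 0.97,"y": 0.06,"z": 0,"spin": 0}]'

```text
time_s: 31.3
tool_pos: [0.5867, -0.1221, 0.0375]
tool_rot: [[0.001, -0.989, -0.149], [-0.0, -0.149, 0.989], [-1.0, -0.001, -0.0]]
contact_force: [-0.7, -0.3, 3.2]
grip_width: 0.273
```

Emit:
drive_tool --rows '[{"jaw": 15,"x": -0.01,"y": 0.04,"z": 0,"spin": 0},{"jaw": 15,"x": -0.02,"y": 0.08,"z": 0,"spin": 0},{"jaw": 15,"x": -0.03,"y": 0.12,"z": 0,"spin": 0},{"jaw": 15,"x": -0.03,"y": 0.16,"z": 0,"spin": 0},{"jaw": 15,"x": -0.02,"y": 0.2,"z": 0,"spin": 0},{"jaw": 15,"x": -0.01,"y": 0.24,"z": 0,"spin": 0},{"jaw": 15,"x": 0.0,"y": 0.26,"z": 0,"spin": 0},{"jaw": 15,"x": 0.0,"y": 0.26,"z": 0,"spin": 0}]'

```text
time_s: 32.3
tool_pos: [0.5737, -0.1241, 0.0385]
tool_rot: [[0.006, -0.989, -0.149], [-0.0, -0.149, 0.989], [-1.0, -0.006, -0.001]]
contact_force: [6.6, 0.9, 3.1]
grip_width: 0.271
```

Emit:
drive_tool --rows '[{"jaw": 45,"x": 0,"y": 0,"z": 0,"spin": 0},{"jaw": 45,"x": 0,"y": 0,"z": 0,"spin": 0},{"jaw": 45,"x": -0.1,"y": 0,"z": 0,"spin": 0},{"jaw": 45,"x": -0.8,"y": 0,"z": 0,"spin": 0},{"jaw": 45,"x": -1.6,"y": 0.2,"z": 0.8,"spin": 0},{"jaw": 45,"x": -1.8,"y": 0.5,"z": 1.6,"spin": 0},{"jaw": 45,"x": -1.8,"y": 0.8,"z": 2.4,"spin": 0},{"jaw": 45,"x": -1.8,"y": 0.9,"z": 3.2,"spin": 0},{"jaw": 45,"x": -1.8,"y": 0.9,"z": 4.0,"spin": 0},{"jaw": 45,"x": -1.8,"y": 0.9,"z": 4.7,"spin": 0},{"jaw": 45,"x": -1.8,"y": 0.9,"z": 4.7,"spin": 0}]'

```text
time_s: 33.67
tool_pos: [0.4745, 0.1498, 0.1451]
tool_rot: [[-0.0, -0.988, -0.154], [0.001, -0.154, 0.988], [-1.0, 0.0, 0.001]]
contact_force: [-0.1, 0.1, 0.2]
grip_width: 0.45
```

```bash
python3 look.py 15
```

```text
now t=33.67 [0.4745 0.1498 0.1451] a=98.9 F [-0.073   0.1358  0.1857] w 0.45
```

View pics/w15.png

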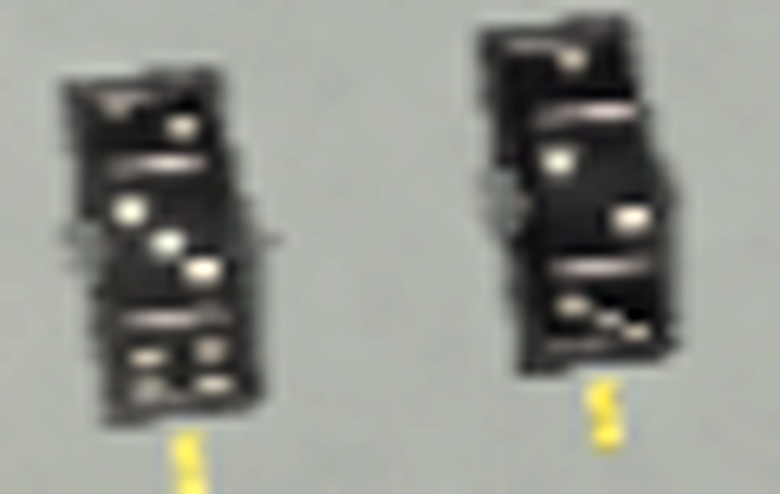

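Run:
```python
from wh import *
print([round(phi(-50,203+(r+.5)/13-.5),3) for r in (163,319)],[round(phi(-140,203+(r+.5)/13-.5),3) for r in (112,267)])
from wp import *
w=wp(-50,-.15); rel([(*w[:2],.09,98.74)])
```

```text
[0.532, -0.547] [0.512, -0.56]
now t=33.73 [0.4751 0.1474 0.1451] a=98.7 F [-0.3593 -1.6823 -0.5103] w 0.448
x 0.92 y -0.96 z -3.22 spin -0.01
```

```bash
python3 - <<'E'
import cv2,numpy as np
a=cv2.imread('pics/top0.png');b=cv2.imread('pics/t15.png');cv2.imwrite('pics/cmp.png',np.vstack([a[120:290,130:470],b[120:290,130:470]]).repeat(1,0))
cv2.imwrite('pics/cmp.png',cv2.resize(cv2.imread('pics/cmp.png'),None,fx=1.7,fy=1.7))
E
python3 - <<'E'
from wp import *
im,d=save('side','s16.png'); cv2.imwrite('pics/s16b.png',cv2.resize(im[170:290,230:370,::-1],None,fx=5,fy=5,interpolation=cv2.INTER_CUBIC)); rel([])
E
```

```text
now t=33.77 [0.4754 0.1461 0.1451] a=98.6 F [-0.7013 -0.5941  0.4786] w 0.447
```

View pics/cmp.png

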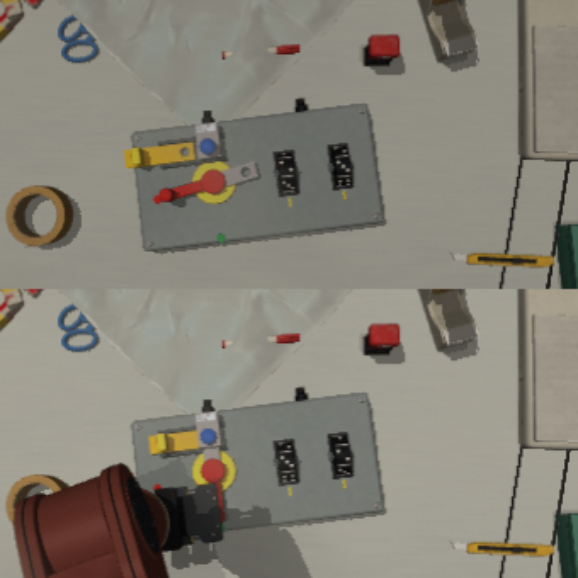

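View pics/s16b.png

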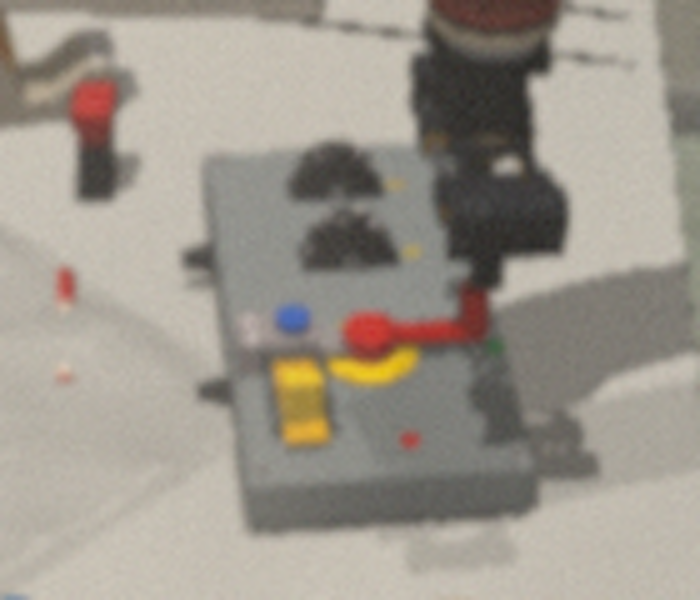

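Emit:
drive_tool --rows '[{"jaw": 45,"x": -0.3,"y": 0,"z": 0,"spin": 0},{"jaw": 45,"x": -0.5,"y": 0,"z": 0,"spin": 0},{"jaw": 45,"x": -0.5,"y": 0,"z": 0,"spin": 0},{"jaw": 45,"x": -0.5,"y": 0,"z": 0,"spin": 0},{"jaw": 45,"x": -0.5,"y": 0,"z": 0,"spin": 0}]'

```text
time_s: 34.4
tool_pos: [0.4752, 0.1462, 0.1744]
tool_rot: [[-0.001, -0.989, -0.148], [-0.0, -0.148, 0.989], [-1.0, 0.001, -0.0]]
contact_force: [0.5, -0.1, 0.1]
grip_width: 0.453
```

```bash
python3 -c "
from station import arm
print(arm.close_job())"
```

```text
the job is handed in; nothing more can be done
None
```

The bag sealer is locked off at the box and both thumbwheels show 3-2. I handed the job in at about 34.4 s of the 72 s allowed; no verdict was reported.

**What I did, in order:**
1. **Handle:** I gripped the red post and swung it to the OFF stop, where it pushed back with about 13 N.
2. **Hasp slide:** I moved it 45 mm by its tab. The tab ended within about 1 mm of the target by the arm's reading.
3. **Plunger:** I pressed it to a hard stop. The camera depth shows the cap 16 mm lower than before, which is fully home.
4. **Thumbwheels:** I pinched each wheel and rolled it in two short strokes.

**Last checks:**
- **Wheels:** in the last top picture the left wheel's three dots and the right wheel's two dots are each within about 0.03 rad of straight up.
- **Handle and bystanders:** the handle still stands at OFF. The marker, cutter and stamp look unmoved. The tape roll was partly hidden by the arm, but what shows of it was in place.
- **Clearance:** the gripper was well clear, with no contact force beyond noise.

**What failed or disagreed:**
- **First handle sweep:** it missed. The fingertips really sat about 36 mm higher than the reported tool position, so they passed over the post. I measured this with the side camera and corrected for it in all later moves.
- **Hole alignment:** the networks put the hasp hole and handle hole about 9 mm apart. They were similarly off on other points, and the bridge hides the holes. I relied on the arm's reading and on the plunger going fully home.

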